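# Shake the full bottle

## Task

The shaker's chuck still holds the last, used-up medicine bottle: turn the lock collar by its handle fully round to the open mark (one bar) and take that bottle out. One of the like bottles on the mat is full; find it by lifting, stand it in the chuck, turn the collar all the way to the locked mark (two bars), then switch the shaker on. Stand all the empty bottles upright in the grey crate, and leave the vial, pill crusher, counting tray and kidney dish alone.

Things in the scene. Friction and masses are not known exactly. Their poses are not given: they have to be found in the camera images.
- shaker: Bench bottle shaker that stays put: white metal housing, top deck 70 mm above the counter, 280 mm (its x, from -160 to +120) by 220 mm (its y); origin on the counter straight below the chuck's axis. On the deck: a round three-jaw chuck at the origin, and a grey control strip with the on-off toggle, 130 mm from the chuck's axis towards -x. Its x axis points from the toggle to the chuck; z up.
- chuck_seat (a point): Centre of the chuck's flat, round table (96 mm across), 90 mm above the counter; the bottle stands on it. Axes as shaker. Three jaws around it, 30 mm high and 24 mm wide, stand at +30, +150 and +270 degrees; their flat, slippery nylon pads are 29.6 mm from the axis when the collar is locked, clasping the bottle, and move evenly outwards to 38 mm as it turns to the open mark; closing, they push the bottle to the middle.
- collar (a joint): The chuck's captive steel lock collar (120 mm across, around and below the jaws), value in rad: 0 = locked mark (two bars on the deck), 1.047 = open mark (one bar on the deck), with a stop at either mark. It grows as the collar turns anticlockwise seen from above. It starts at 0 to 0.12, turns with about 0.12 N m of friction and stays where it is left.
- collar_grip (a point): On the collar's handle: an upright round black post 16 mm thick, on a flat arm, 92 mm from the chuck's axis; this point is on the post's axis 14 mm below its top, 112 mm above the counter (post from 84 to 126 mm). Seen in the shaker's frame the post stands at -60 degrees from +x when the collar is open and at -120 degrees when it is locked, so it swings round the shaker's -y side, towards the toggle's end to lock.
- toggle (a joint): The shaker's on-off toggle, a steel lever on a hinge along the shaker's y, 74 mm above the counter, 130 mm from the chuck's axis. Value in rad: 0 = off, leaning away from the chuck; 0.9 = on, leaning towards the chuck. Friction about 0.04 N m; it stays where it is left.
- toggle_tip (a point): Centre of the toggle's round tip, 11 mm thick, 42 mm from the hinge, about 112 mm above the counter; it moves about 37 mm towards the chuck (shaker's +x) from off to on.
- crate: Grey open plastic crate for empties, which stays put: 240 mm (x) by 230 mm (y), walls 5 mm thick and 45 mm high, floor 5 mm thick; origin under its centre on the counter, z up. It stands on the other side of the bottles from the shaker; which side varies.
- bottle_1: White plastic medicine bottle, opaque, closed, one of six that look the same; three to five of bottle_1 to bottle_5 are present and start upright on a mat 3 mm thick, one of them full (about 0.22 to 0.31 kg), the rest empty (0.03 to 0.05 kg). Round body 58 mm across and 82 mm high with a paper label, above it a ribbed cap 41 mm across from 84 to 108 mm. Origin at the centre of the underside, z up.
- bottle_2: White plastic medicine bottle, opaque, closed, one of six that look the same; three to five of bottle_1 to bottle_5 are present and start upright on a mat 3 mm thick, one of them full (about 0.22 to 0.31 kg), the rest empty (0.03 to 0.05 kg). Round body 58 mm across and 82 mm high with a paper label, above it a ribbed cap 41 mm across from 84 to 108 mm. Origin at the centre of the underside, z up.
- bottle_3: White plastic medicine bottle, opaque, closed, one of six that look the same; three to five of bottle_1 to bottle_5 are present and start upright on a mat 3 mm thick, one of them full (about 0.22 to 0.31 kg), the rest empty (0.03 to 0.05 kg). Round body 58 mm across and 82 mm high with a paper label, above it a ribbed cap 41 mm across from 84 to 108 mm. Origin at the centre of the underside, z up.
- bottle_4: White plastic medicine bottle, opaque, closed, one of six that look the same; three to five of bottle_1 to bottle_5 are present and start upright on a mat 3 mm thick, one of them full (about 0.22 to 0.31 kg), the rest empty (0.03 to 0.05 kg). Round body 58 mm across and 82 mm high with a paper label, above it a ribbed cap 41 mm across from 84 to 108 mm. Origin at the centre of the underside, z up.
- bottle_5: White plastic medicine bottle, opaque, closed, one of six that look the same; three to five of bottle_1 to bottle_5 are present and start upright on a mat 3 mm thick, one of them full (about 0.22 to 0.31 kg), the rest empty (0.03 to 0.05 kg). Round body 58 mm across and 82 mm high with a paper label, above it a ribbed cap 41 mm across from 84 to 108 mm. Origin at the centre of the underside, z up.
- bottle_6: White plastic medicine bottle, opaque, closed, one of six that look the same, the used-up one that starts in the chuck, empty (0.03 to 0.05 kg). Round body 58 mm across and 82 mm high with a paper label, above it a ribbed cap 41 mm across from 84 to 108 mm. Origin at the centre of the underside, z up.
- kidney_dish: Steel kidney dish, 170 by 90 mm, 33 mm high, on the counter; origin at the centre of its underside. Not part of the job.
- vial: Clear glass vial with a grey rubber stopper, 25 mm thick, 48 mm high, standing on the counter between the mat and the robot; origin under its centre. Not part of the job.
- pill_crusher: Blue plastic pill crusher with a screw handle, 54 mm across, 96 mm high; origin under its centre. Not part of the job.
- counting_tray: White tablet-counting tray, 100 by 170 mm, 17 mm high; origin under its centre. Not part of the job.

How it is judged:
By the outcome, as a careful person would: the job done as asked, in the order asked, and still so for the second after the job is handed in, with the robot touching nothing.
Of bottle_2, bottle_3, bottle_5 only 1 to 3 are there at a start; the rules pass over those that are not, and their reading is None.
At some moment in a run one of bottle_1, bottle_2, bottle_3, bottle_4, bottle_5 may be knocked a few centimetres aside while the robot is not near it.
It also fails if it takes over 210 s, if anything falls off the work surface, if the arm or the gripper's body presses on something with over 40 N, if the wrist force passes 120 N, or if a joint passes its speed limit or range.

## Robot

A 6-joint arm with a two-finger parallel gripper is mounted at the origin on the work surface. World frame = base frame: x ahead of the robot, y to its left, z up, the work surface at z = 0. Lengths are in mm, angles in rad, forces in N, time in s.
With the tool pointing down it reaches from about 400 to 925 mm from the base axis. Payload 12.5 kg.
Tool frame: the origin (TCP) lies midway between the tips of the shut fingers; the grasp point (between the pads) lies 19 mm behind it; z points along the fingers, y is the direction in which the jaws open and shut (so a half turn about z gives the same grasp; the last joint's range is limited). The gripper opens to 95 mm and grips with 3 to 60 N. Pads are 20 mm wide; open, the fingers measure 119 mm over their backs; the gripper's body (75 mm by 180 mm) begins 59 mm behind the grasp point.
Start: joints at [1.053, 0.491, 1.559, -0, 1.092, -0.106], TCP at [250.148, 572.776, 214.661] pointing down, gripper open.
Joint ranges: [-3.1, 3.1], [-0.84, 2.19], [0.05, 2.79], [-1.13, 4.28], [0.06, 2.93], [-2.69, 2.69]. Speed limits (rad/s): [2.22, 2.22, 2.79, 3.14, 3.14, 3.14].

## Interface

Orientations are given as [roll, pitch, yaw] about the fixed x, y, z axes, in that order (R = Rz(yaw) Ry(pitch) Rx(roll)).
In Python, from cell import * gives the robot as it stands. The module is installed in compiled form; this text tells all that it offers.
- The arm moves only by the tool carry_out, never from a script. Its argument "moves" is a list of rows, each an object of numbers: "dx", "dy", "dz": the shift along the tool's x, y, z in m; "twist": the turn about the tool's z in degrees. A call has 1 to 5 rows; each row is the pose to reach, as a shift and turn from the pose commanded when the call began, along the tool's axes at that moment; what a row does not reach only later rows make up. A row lasts 1/10 s, in which the tool goes at most 50 mm and 8.59 degrees, less where a joint would pass 70% of its speed; a pose out of reach is approached as far as the arm can. A call with a gripper value outside its range is refused whole. "grip" is the finger opening in m, from 0 to 0.0951, set as the call begins (left out, the last holds). The fingers move at their own pace and stop on an object; the grip force is fixed at half the most. Time passes only in rows, so rows that repeat a pose let the fingers close. It gives the time, the measured TCP pose, the force and the opening at its end, in the units of the state.
- state(): the state, without advancing time (a new reading comes with each control period).
- read_camera(name): name is "side" or "top"; returns (picture, depth): 384x512x3 uint8, red, green, blue; 384x512 float32, mm along the optical axis (not along the pixel's ray), 0 where there is no reading.
- camera_info(name): a dict with "mtx" (3x3 intrinsics, pixels), "R" (3x3) and "t" (3): a world point X has camera coordinates R X + t. Camera axes: x right, y down, z forward; pixel columns grow to the right and rows downward; lengths in mm; the calibration is good to about 2 mm. A picture is of the moment at which its call begins. camera_info takes no time and is no camera call.
- job_done(): hands the job in, once; it reports no verdict.
The state is a dict: "t": time; "joints": joint angles; "qvel": joint speeds; "tau": joint torques, N m; "eef_pos": TCP position; "tcp_rot": TCP orientation; "ft_force": force on the tool from outside, world axes, zero at the start; "moment": the same for the moment, N m; "opening": opening from 0.0 (shut) to 1.0 (fully open).
Only numpy, scipy, OpenCV 4.12 (cv2) and the standard library are available. Lean on these libraries where they do the work, as an engineer would, in place of code of your own. Each camera call takes 0.05 s, during which the arm holds its last target. There are 200 camera calls.

## Working session

There is one attempt and no reset: what is moved stays moved. The work goes in short steps, Python scripts to look and compute and a tool call to move; the robot and the scene stay as the last step left them, time stands still between calls to the robot, and variables do not carry over. Pictures are saved under pics/ and viewed, about 12 in all and at most 16, crops included, and the job is handed in when it is done.

Besides the shell and the picture viewer there is one more tool, called as name([rows], argument=value, ...), one row to a line, values as JSON. carry_out: Moves the arm, as the interface text tells. Its arguments: {"type":"object","properties":{"moves":{"type":"array","items":{"type":"object","properties":{"dx":{"type":"number"},"dy":{"type":"number"},"dz":{"type":"number"},"twist":{"type":"number"}}}},"grip":{"type":"number"}},"required":["moves"]}

```bash
mkdir -p pics; python3 - <<'E'
from cell import *
import cv2,numpy as np
s=state();print(s)
for n in("side","top"):
    p,d=read_camera(n);cv2.imwrite(f"pics/{n}0.png",cv2.resize(p[:,:,::-1],(800,600),interpolation=cv2.INTER_CUBIC));np.save(f"{n}0.npy",d);np.save(f"{n}0rgb.npy",p)
    c=camera_info(n);print(n,c["mtx"].tolist(),np.round(c["R"],4).tolist(),np.round(c["t"],1), -c["R"].T@c["t"])
E
```

```text
{'t': 0.0, 'joints': array([ 1.05341221e+00,  4.91580669e-01,  1.55944676e+00,  4.20698277e-06,
        1.09169069e+00, -1.05598117e-01]), 'qvel': array([-0.00118477, -0.00154172,  0.00055772,  0.00050635,  0.00026919,
       -0.00155635]), 'tau': array([-4.45543856e-04, -6.12649298e+01, -2.58175564e+01,  6.92803343e-02,
        4.83349327e-02, -8.37391963e-05]), 'eef_pos': array([250.01209865, 572.55511634, 214.04955826]), 'tcp_rot': array([-3.14047385e+00, -1.22336436e-04,  2.72980465e+00]), 'ft_force': array([8.04613349e-05, 1.97694938e-01, 2.85282039e-01]), 'moment': array([ 0.03119824, -0.01676231, -0.01500483]), 'opening': 1.0038211005854631}
side [[450.372593892641, 0.0, 256.7603483741985], [0.0, 450.372593892641, 183.62226878676097], [0.0, 0.0, 1.0]] [[0.7762, -0.6303, 0.0152], [-0.4093, -0.5221, -0.7483], [0.4796, 0.5745, -0.6632]] [-433.6  284.   927.6] [   7.87368221 -657.96756059  834.34579364]
top [[449.977808957245, 0.0, 255.3271370918319], [0.0, 449.977808957245, 184.89985401206428], [0.0, 0.0, 1.0]] [[-0.0072, -1.0, -0.0054], [-0.9977, 0.0075, -0.0678], [0.0678, 0.0049, -0.9977]] [ -13.3  568.2 1137.6] [ 489.57563831  -23.13259531 1173.45750896]
```

View pics/top0.png

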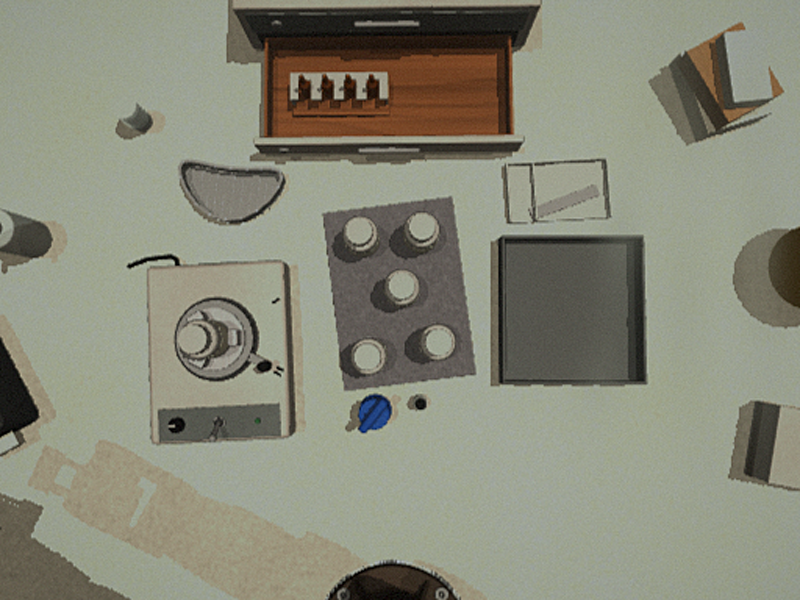

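View pics/side0.png

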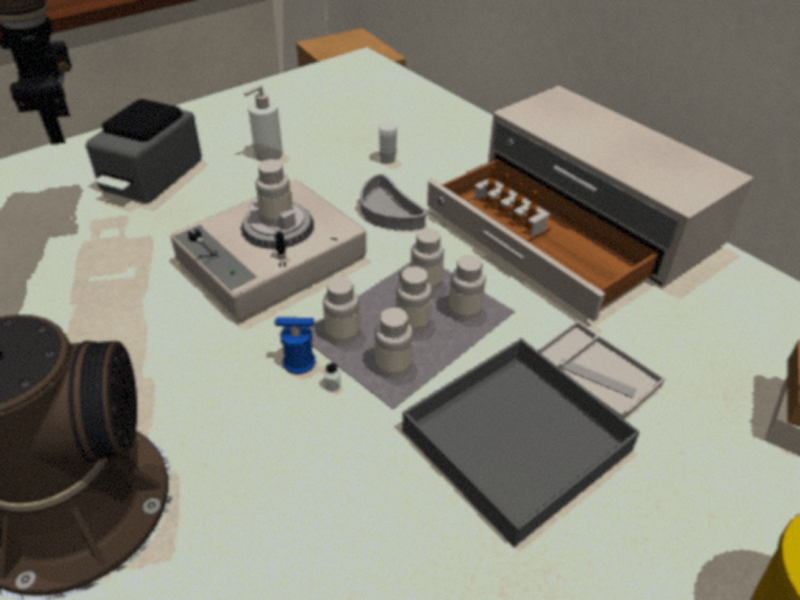

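The top view shows five bottles on the mat at about (360,233), (422,228), (402,287), (437,342) and (367,357). The shaker is on the left with its chuck at (215,338), its post at (265,367) and its toggle at (217,425). The crate is on the right at (571,310), and the side view agrees.

```bash
cat >h.py <<'E'
import numpy as np,cv2
from cell import *
def look(n,save=None):
    p,d=read_camera(n); c=camera_info(n)
    v,u=np.mgrid[:384,:512]; M=np.array(c["mtx"])
    P=np.stack([(u-M[0,2])/M[0,0]*d,(v-M[1,2])/M[1,1]*d,d],-1)
    W=(P-c["t"])@np.array(c["R"]); W[d<=0]=-999
    if save: cv2.imwrite(f"pics/{save}.png",p[:,:,::-1])
    return p,W
def blobs(W,z0,z1,box,amin=20):
    x0,x1,y0,y1=box
    m=((W[...,2]>z0)&(W[...,2]<z1)&(W[...,0]>x0)&(W[...,0]<x1)&(W[...,1]>y0)&(W[...,1]<y1)).astype(np.uint8)
    n,l,s,c=cv2.connectedComponentsWithStats(m)
    for i in range(1,n):
        if s[i,4]>=amin:
            q=W[l==i]; (cx,cy),r=cv2.minEnclosingCircle(q[:,:2].astype(np.float32))
            print("blob",s[i,4],"mean",np.round(q.mean(0),1),"circ",round(cx,1),round(cy,1),round(r,1),"x",np.round(np.percentile(q[:,0],[2,98])),"y",np.round(np.percentile(q[:,1],[2,98])))
E
python3 - <<'E'
from h import *
for n in("top","side"):
    p,W=look(n); print(n)
    print("caps");blobs(W,103,118,(330,760,-150,170))
    print("chuckbottle");blobs(W,185,210,(300,760,150,450))
    print("deck");blobs(W,60,79,(250,760,150,450),300)
    print("post/tog");blobs(W,100,135,(300,700,150,420),4)
    print("collar");blobs(W,82,98,(350,700,150,450),4)
    print("crate");blobs(W,36,52,(250,760,-450,-120),15)
    print("others");blobs(W,20,102,(250,480,-80,180),15)
E
```

```text
top
caps
blob 234 mean [658.  -53.3 110.5] circ 658.4 -53.3 21.0 x [640. 676.] y [-71. -35.]
blob 233 mean [652.3  43.2 110.8] circ 652.4 43.3 20.9 x [634. 671.] y [25. 61.]
blob 234 mean [568.1 -21.4 110.9] circ 567.7 -21.2 20.6 x [550. 586.] y [-39.  -3.]
blob 238 mean [482.8 -76.1 111.2] circ 482.6 -76.1 20.9 x [465. 502.] y [-94. -57.]
blob 238 mean [461.4  31.1 110.8] circ 461.6 31.4 20.5 x [444. 479.] y [13. 49.]
chuckbottle
blob 303 mean [490.3 267.8 197.3] circ 490.6 269.0 20.7 x [471. 508.] y [250. 287.]
deck
blob 7945 mean [466.1 264.9  69.9] circ 469.8 267.1 173.4 x [336. 605.] y [160. 373.]
post/tog
blob 50 mean [524.  286.  117.5] circ 520.9 288.7 12.5 x [519. 530.] y [276. 300.]
blob 143 mean [490.4 237.7 118.6] circ 488.7 250.6 28.0 x [465. 514.] y [226. 256.]
blob 58 mean [455.4 283.6 117.5] circ 457.6 286.2 12.8 x [448. 462.] y [274. 298.]
blob 46 mean [448.4 185.8 120.3] circ 448.0 186.7 8.2 x [441. 455.] y [179. 193.]
blob 24 mean [343.9 261.8 113.5] circ 344.6 261.6 7.3 x [337. 351.] y [258. 266.]
collar
blob 1044 mean [489.6 256.1  87.1] circ 488.3 261.3 68.3 x [
[... 1892 characters left out ...]
.] y [321. 339.]
blob 11 mean [353.1 264.2  88.1] circ 353.7 264.2 3.5 x [350. 356.] y [261. 267.]
blob 28 mean [445.1 186.1  90.5] circ 446.2 188.3 8.3 x [439. 454.] y [183. 192.]
crate
blob 1376 mean [ 522.1 -301.3   42.2] circ 530.0 -295.1 165.1 x [410. 650.] y [-410. -180.]
others
blob 1055 mean [399.6 162.9  52. ] circ 405.5 169.8 74.7 x [333. 476.] y [155. 179.]
blob 585 mean [448.   17.5  63. ] circ 455.8 29.8 28.7 x [431. 477.] y [ 4. 45.]
blob 590 mean [364.2  17.9  64.2] circ 367.5 24.8 29.8 x [346. 389.] y [ 3. 43.]
blob 129 mean [456.  -70.5  67.8] circ 460.8 -65.2 17.6 x [451. 466.] y [-80. -55.]
blob 115 mean [379.4 -51.7  35.3] circ 381.2 -49.7 12.8 x [370. 392.] y [-59. -42.]
```

carry_out([
  {"dz": -0.01,"twist": 8.5},
  {"dz": -0.02,"twist": 17},
  {"dz": -0.03,"twist": 25.5},
  {"dz": -0.03,"twist": 34},
  {"dz": -0.03,"twist": 42.5},
], grip=0.03)

```text
schema error: expected keys dx, dy, dz, twist
```

carry_out([
  {"twist": 8},
  {"twist": 16},
  {"twist": 23.9},
  {"twist": 23.9},
  {"twist": 23.9},
])

```text
schema error: expected keys dx, dy, dz, twist
```

carry_out([
  {"dx": 0,"dy": 0,"dz": -0.01,"twist": 8.5},
  {"dx": 0,"dy": 0,"dz": -0.02,"twist": 17},
  {"dx": 0,"dy": 0,"dz": -0.03,"twist": 25.5},
  {"dx": 0,"dy": 0,"dz": -0.03,"twist": 34},
  {"dx": 0,"dy": 0,"dz": -0.03,"twist": 42.5},
], grip=0.03)

```text
t: 0.7
eef_pos: [250.1, 572.8, 244.9]
tcp_rot: [3.141, -0.0, 1.982]
ft_force: [0.3, -0.2, -0.6]
opening: 0.636
```

carry_out([
  {"dx": 0,"dy": 0,"dz": 0,"twist": 8},
  {"dx": 0,"dy": 0,"dz": 0,"twist": 16},
  {"dx": 0,"dy": 0,"dz": 0,"twist": 23.9},
  {"dx": 0,"dy": 0,"dz": 0,"twist": 23.9},
  {"dx": 0,"dy": 0,"dz": 0,"twist": 23.9},
])

```text
t: 1.2
eef_pos: [250.1, 572.7, 244.5]
tcp_rot: [-3.142, 0.0, 1.575]
ft_force: [0.8, 0.2, 0.9]
opening: 0.32
```

carry_out([
  {"dx": -0.2,"dy": 0.1,"dz": 0,"twist": 0},
  {"dx": -0.2,"dy": 0.1,"dz": 0,"twist": 0},
  {"dx": -0.2,"dy": 0.1,"dz": 0,"twist": 0},
  {"dx": -0.2,"dy": 0.1,"dz": 0,"twist": 0},
  {"dx": -0.2,"dy": 0.1,"dz": 0,"twist": 0},
])

```text
t: 1.7
eef_pos: [351.2, 369.9, 244.8]
tcp_rot: [3.141, 0.0, 1.573]
ft_force: [0.7, -0.2, -0.6]
opening: 0.315
```

carry_out([
  {"dx": -0.186,"dy": 0.097,"dz": 0,"twist": 0},
  {"dx": -0.186,"dy": 0.097,"dz": 0,"twist": 0},
  {"dx": -0.186,"dy": 0.097,"dz": 0,"twist": 0},
  {"dx": -0.186,"dy": 0.097,"dz": 0,"twist": 0},
  {"dx": -0.186,"dy": 0.097,"dz": 0,"twist": 0},
])

```text
t: 2.2
eef_pos: [448.9, 183.3, 244.7]
tcp_rot: [3.141, 0.0, 1.571]
ft_force: [0.4, -0.4, -0.7]
opening: 0.317
```

carry_out([
  {"dx": 0,"dy": 0,"dz": 0.05,"twist": 0},
  {"dx": 0,"dy": 0,"dz": 0.09,"twist": 0},
  {"dx": 0,"dy": 0,"dz": 0.1,"twist": 0},
  {"dx": 0,"dy": 0,"dz": 0.1,"twist": 0},
  {"dx": 0,"dy": 0,"dz": 0.1,"twist": 0},
])

```text
t: 2.7
eef_pos: [447.8, 187.4, 146.0]
tcp_rot: [3.14, -0.001, 1.572]
ft_force: [0.1, -0.5, 0.0]
opening: 0.317
```

```bash
python3 - <<'E'
from h import *
p,W=look("side"); cv2.imwrite("pics/s1.png",cv2.resize(p[60:230,90:310,::-1],None,fx=3,fy=3,interpolation=cv2.INTER_CUBIC))
s=state();print(s['eef_pos'],s['ft_force'])
E
```

```text
[447.95135779 187.3700663  146.27086791] [ 0.56255455  0.04445023 -0.26127402]
```

View pics/s1.png

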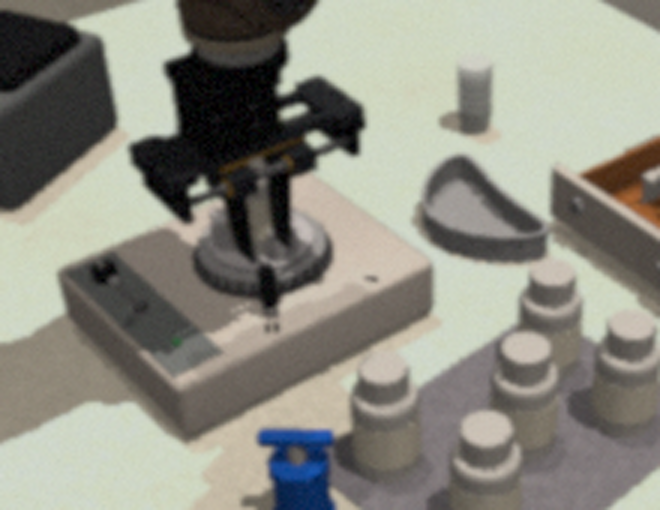

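carry_out([
  {"dx": 0,"dy": 0,"dz": 0.02,"twist": 0},
  {"dx": 0,"dy": 0,"dz": 0.04,"twist": 0},
  {"dx": 0,"dy": 0,"dz": 0.05,"twist": 0},
  {"dx": 0,"dy": 0,"dz": 0.05,"twist": 0},
])

```text
t: 3.15
eef_pos: [447.2, 186.9, 94.7]
tcp_rot: [-3.141, -0.0, 1.571]
ft_force: [-0.8, 0.0, 0.5]
opening: 0.318
```

carry_out([
  {"dx": -0.005,"dy": 0.01,"dz": 0,"twist": 0},
  {"dx": -0.008,"dy": 0.02,"dz": 0,"twist": 0},
  {"dx": -0.01,"dy": 0.03,"dz": 0,"twist": 0},
  {"dx": -0.011,"dy": 0.04,"dz": 0,"twist": 0},
  {"dx": -0.011,"dy": 0.05,"dz": 0,"twist": 0},
])

```text
t: 3.65
eef_pos: [498.4, 175.6, 94.9]
tcp_rot: [3.141, -0.0, 1.57]
ft_force: [-2.4, -1.1, 1.0]
opening: 0.314
```

carry_out([
  {"dx": 0,"dy": 0.01,"dz": 0,"twist": 0},
  {"dx": 0.003,"dy": 0.02,"dz": 0,"twist": 0},
  {"dx": 0.006,"dy": 0.03,"dz": 0,"twist": 0},
  {"dx": 0.01,"dy": 0.036,"dz": 0,"twist": 0},
  {"dx": 0.013,"dy": 0.04,"dz": 0,"twist": 0},
])

```text
t: 4.15
eef_pos: [537.8, 189.3, 94.5]
tcp_rot: [3.141, -0.0, 1.571]
ft_force: [-1.8, -1.5, 0.3]
opening: 0.316
```

carry_out([
  {"dx": 0.001,"dy": 0.002,"dz": 0,"twist": 0},
  {"dx": 0.002,"dy": 0.004,"dz": 0,"twist": 0},
  {"dx": 0.002,"dy": 0.004,"dz": 0,"twist": 0},
])

```text
t: 4.45
eef_pos: [541.3, 191.0, 94.7]
tcp_rot: [3.141, -0.0, 1.571]
ft_force: [0.3, 0.4, -0.1]
opening: 0.317
```

carry_out([
  {"dx": 0.001,"dy": 0.002,"dz": 0,"twist": 0},
  {"dx": 0.002,"dy": 0.004,"dz": 0,"twist": 0},
  {"dx": 0.002,"dy": 0.004,"dz": 0,"twist": 0},
])

```text
t: 4.75
eef_pos: [545.5, 192.9, 94.7]
tcp_rot: [3.141, -0.0, 1.571]
ft_force: [0.0, -0.2, -0.6]
opening: 0.313
```

carry_out([
  {"dx": 0.001,"dy": 0.001,"dz": 0,"twist": 0},
  {"dx": 0.001,"dy": 0.002,"dz": 0,"twist": 0},
  {"dx": 0.001,"dy": 0.002,"dz": 0,"twist": 0},
])

```text
t: 5.05
eef_pos: [546.7, 194.0, 94.6]
tcp_rot: [-3.141, -0.0, 1.571]
ft_force: [-4.8, 2.2, 1.6]
opening: 0.314
```

carry_out([
  {"dx": 0.001,"dy": 0.001,"dz": 0,"twist": 0},
  {"dx": 0.001,"dy": 0.002,"dz": 0,"twist": 0},
  {"dx": 0.001,"dy": 0.002,"dz": 0,"twist": 0},
])

```text
t: 5.35
eef_pos: [546.8, 194.3, 94.4]
tcp_rot: [-3.136, 0.001, 1.571]
ft_force: [-12.0, -3.3, 6.9]
opening: 0.318
```

carry_out([
  {"dx": 0,"dy": -0.006,"dz": 0,"twist": 0},
  {"dx": 0,"dy": -0.006,"dz": -0.05,"twist": 0},
  {"dx": 0,"dy": -0.006,"dz": -0.1,"twist": 0},
  {"dx": 0,"dy": -0.006,"dz": -0.14,"twist": 0},
  {"dx": 0,"dy": -0.006,"dz": -0.14,"twist": 0},
], grip=0.03)

```text
t: 5.85
eef_pos: [545.4, 195.3, 240.3]
tcp_rot: [3.131, -0.002, 1.571]
ft_force: [-0.6, 0.4, -0.0]
opening: 0.315
```

carry_out([
  {"dx": 0.03,"dy": -0.03,"dz": 0,"twist": 0},
  {"dx": 0.074,"dy": -0.054,"dz": 0,"twist": 0},
  {"dx": 0.074,"dy": -0.054,"dz": 0,"twist": 0},
  {"dx": 0.074,"dy": -0.054,"dz": 0,"twist": 0},
], grip=0.078)

```text
t: 6.25
eef_pos: [488.9, 269.5, 234.2]
tcp_rot: [3.141, 0.0, 1.573]
ft_force: [0.2, 0.6, 0.4]
opening: 0.6
```

carry_out([
  {"dx": 0,"dy": 0,"dz": 0,"twist": 0},
  {"dx": 0,"dy": 0,"dz": 0,"twist": 0},
  {"dx": 0,"dy": 0,"dz": 0.03,"twist": 0},
  {"dx": 0,"dy": 0,"dz": 0.07,"twist": 0},
  {"dx": 0,"dy": 0,"dz": 0.09,"twist": 0},
], grip=0.078)

```text
t: 6.75
eef_pos: [488.9, 267.5, 142.0]
tcp_rot: [-3.139, 0.001, 1.569]
ft_force: [0.8, 0.3, 0.5]
opening: 0.816
```

carry_out([
  {"dx": 0,"dy": 0,"dz": 0.01,"twist": 0},
  {"dx": 0,"dy": 0,"dz": 0.016,"twist": 0},
  {"dx": 0,"dy": 0,"dz": 0.016,"twist": 0},
])

```text
t: 7.05
eef_pos: [489.6, 268.5, 128.6]
tcp_rot: [3.142, -0.0, 1.57]
ft_force: [-0.1, -0.7, 0.4]
opening: 0.821
```

carry_out([
  {"dx": 0,"dy": 0,"dz": 0,"twist": 0},
  {"dx": 0,"dy": 0,"dz": 0,"twist": 0},
  {"dx": 0,"dy": 0,"dz": 0,"twist": 0},
  {"dx": 0,"dy": 0,"dz": 0,"twist": 0},
  {"dx": 0,"dy": 0,"dz": 0,"twist": 0},
], grip=0.045)

```text
t: 7.55
eef_pos: [489.4, 268.9, 129.3]
tcp_rot: [3.14, -0.001, 1.571]
ft_force: [0.1, -0.2, 6.9]
opening: 0.606
```

carry_out([
  {"dx": 0,"dy": 0,"dz": -0.005,"twist": 0},
  {"dx": 0,"dy": 0,"dz": -0.015,"twist": 0},
  {"dx": 0,"dy": 0,"dz": -0.03,"twist": 0},
  {"dx": 0,"dy": 0,"dz": -0.06,"twist": 0},
  {"dx": 0,"dy": 0,"dz": -0.09,"twist": 0},
])

```text
t: 8.05
eef_pos: [488.9, 268.7, 220.0]
tcp_rot: [-3.141, 0.0, 1.571]
ft_force: [0.3, 0.2, -0.5]
opening: 0.607
```

carry_out([
  {"dx": 0,"dy": 0,"dz": -0.02,"twist": 0},
  {"dx": 0,"dy": 0,"dz": -0.02,"twist": 0},
  {"dx": 0,"dy": 0,"dz": -0.02,"twist": 0},
])

```text
t: 8.35
eef_pos: [488.9, 268.7, 238.6]
tcp_rot: [3.141, -0.0, 1.571]
ft_force: [-0.6, -0.7, -0.1]
opening: 0.605
```

```bash
python3 - <<'E'
from h import *
p,W=look("side"); cv2.imwrite("pics/s2.png",cv2.resize(p[20:230,90:310,::-1],None,fx=2.7,fy=2.7,interpolation=cv2.INTER_CUBIC))
print("post");blobs(W,98,135,(400,700,150,260),4)
print("crate");blobs(W,36,52,(250,760,-450,-120),15)
print("caps");blobs(W,103,118,(330,760,-150,150))
f=[state()['ft_force'] for _ in range(5)];print(np.mean(f,0))
E
```

```text
post
blob 87 mean [488.9 224.1 111.8] circ 490.2 226.5 13.2 x [478. 502.] y [219. 233.]
blob 56 mean [535.9 191.1 114.4] circ 538.8 194.8 13.5 x [530. 545.] y [185. 202.]
crate
blob 1371 mean [ 522.8 -301.3   42.2] circ 530.3 -294.4 164.4 x [410. 650.] y [-410. -180.]
caps
blob 147 mean [648.6  42.6 109.4] circ 651.2 44.3 22.7 x [632. 668.] y [26. 64.]
blob 166 mean [654.  -52.9 109.4] circ 655.6 -50.4 22.0 x [636. 674.] y [-70. -32.]
blob 171 mean [563.7 -21.6 109.5] circ 564.9 -19.7 21.8 x [546. 584.] y [-39.  -2.]
blob 176 mean [458.   31.2 109.7] circ 459.6 32.8 21.6 x [440. 477.] y [14. 51.]
blob 203 mean [478.8 -76.4 109.7] circ 481.4 -76.2 22.0 x [461. 498.] y [-94. -56.]
[-0.20169288 -0.32829955  0.45930328]
```

View pics/s2.png

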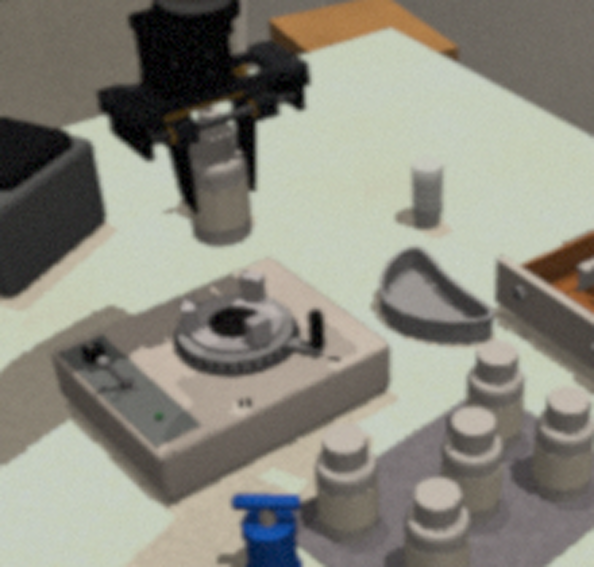

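The bottle is out and held upright, and the post (315,325) is at the open mark. Next I'll put this bottle in the crate.

carry_out([
  {"dx": -0.04,"dy": 0.01,"dz": 0,"twist": 0},
  {"dx": -0.085,"dy": 0.02,"dz": 0,"twist": 0},
  {"dx": -0.13,"dy": 0.03,"dz": 0,"twist": 0},
  {"dx": -0.175,"dy": 0.03,"dz": 0,"twist": 0},
  {"dx": -0.216,"dy": 0.03,"dz": 0,"twist": 0},
])

```text
t: 8.9
eef_pos: [518.6, 50.9, 237.2]
tcp_rot: [-3.139, -0.0, 1.571]
ft_force: [1.2, 0.2, -1.3]
opening: 0.608
```

carry_out([
  {"dx": -0.045,"dy": 0.01,"dz": 0,"twist": 0},
  {"dx": -0.09,"dy": 0.02,"dz": 0,"twist": 0},
  {"dx": -0.135,"dy": 0.03,"dz": 0,"twist": 0},
  {"dx": -0.175,"dy": 0.03,"dz": 0,"twist": 0},
  {"dx": -0.216,"dy": 0.03,"dz": 0,"twist": 0},
])

```text
t: 9.4
eef_pos: [548.7, -164.9, 237.0]
tcp_rot: [-3.139, -0.001, 1.571]
ft_force: [1.6, 0.7, -0.5]
opening: 0.607
```

carry_out([
  {"dx": -0.045,"dy": 0.01,"dz": 0,"twist": 0},
  {"dx": -0.09,"dy": 0.02,"dz": 0,"twist": 0},
  {"dx": -0.135,"dy": 0.033,"dz": 0,"twist": 0},
  {"dx": -0.175,"dy": 0.033,"dz": 0,"twist": 0},
  {"dx": -0.204,"dy": 0.033,"dz": 0,"twist": 0},
])

```text
t: 9.9
eef_pos: [581.7, -369.5, 236.3]
tcp_rot: [-3.139, -0.002, 1.57]
ft_force: [0.2, -0.5, -0.1]
opening: 0.608
```

carry_out([
  {"dx": 0,"dy": 0,"dz": 0.04,"twist": 0},
  {"dx": 0,"dy": 0,"dz": 0.08,"twist": 0},
  {"dx": 0,"dy": 0,"dz": 0.12,"twist": 0},
  {"dx": 0,"dy": 0,"dz": 0.15,"twist": 0},
  {"dx": 0,"dy": 0,"dz": 0.16,"twist": 0},
])

```text
t: 10.4
eef_pos: [580.5, -365.9, 73.8]
tcp_rot: [-3.136, -0.004, 1.571]
ft_force: [-0.2, -0.0, 0.0]
opening: 0.609
```

carry_out([
  {"dx": 0,"dy": 0,"dz": 0,"twist": 0},
  {"dx": 0,"dy": 0,"dz": 0,"twist": 0},
])

```text
t: 10.6
eef_pos: [582.7, -367.5, 79.6]
tcp_rot: [3.141, 0.001, 1.571]
ft_force: [0.4, 0.1, -0.4]
opening: 0.606
```

carry_out([
  {"dx": 0,"dy": 0,"dz": 0.02,"twist": 0},
  {"dx": 0,"dy": 0,"dz": 0.03,"twist": 0},
  {"dx": 0,"dy": 0,"dz": 0.034,"twist": 0},
  {"dx": 0,"dy": 0,"dz": 0.034,"twist": 0},
  {"dx": 0,"dy": 0,"dz": 0.034,"twist": 0},
])

```text
t: 11.1
eef_pos: [582.6, -367.4, 45.4]
tcp_rot: [3.141, 0.001, 1.571]
ft_force: [-0.4, -0.3, 0.4]
opening: 0.607
```

carry_out([
  {"dx": 0,"dy": 0,"dz": 0,"twist": 0},
  {"dx": 0,"dy": 0,"dz": 0,"twist": 0},
  {"dx": 0,"dy": 0,"dz": 0,"twist": 0},
  {"dx": 0,"dy": 0,"dz": 0,"twist": 0},
], grip=0.074)

```text
t: 11.5
eef_pos: [582.3, -367.2, 44.8]
tcp_rot: [3.141, 0.0, 1.571]
ft_force: [-0.5, 0.3, 0.1]
opening: 0.777
```

carry_out([
  {"dx": 0,"dy": 0,"dz": -0.02,"twist": 0},
  {"dx": 0,"dy": 0,"dz": -0.06,"twist": 0},
  {"dx": 0,"dy": 0,"dz": -0.1,"twist": 0},
  {"dx": 0,"dy": 0,"dz": -0.14,"twist": 0},
  {"dx": 0,"dy": 0,"dz": -0.14,"twist": 0},
])

```text
t: 12.0
eef_pos: [583.9, -368.4, 190.7]
tcp_rot: [3.134, 0.005, 1.571]
ft_force: [0.4, 0.7, -0.3]
opening: 0.777
```

carry_out([
  {"dx": 0.05,"dy": -0.02,"dz": 0,"twist": 0},
  {"dx": 0.1,"dy": -0.05,"dz": 0,"twist": 0},
  {"dx": 0.14,"dy": -0.05,"dz": 0,"twist": 0},
  {"dx": 0.14,"dy": -0.05,"dz": 0,"twist": 0},
])

```text
t: 12.4
eef_pos: [530.8, -222.6, 184.7]
tcp_rot: [-3.14, -0.001, 1.574]
ft_force: [0.5, -1.0, 0.1]
opening: 0.782
```

```bash
python3 - <<'E'
from h import *
for n in("top","side"):
    p,W=look(n);blobs(W,103,122,(330,760,-450,150))
print(state()['eef_pos'])
E
```

```text
blob 235 mean [657.8 -53.4 110.6] circ 658.6 -53.7 21.0 x [639. 676.] y [-71. -35.]
blob 232 mean [652.3  43.  110.7] circ 652.5 43.1 20.7 x [634. 671.] y [25. 61.]
blob 231 mean [568.  -21.5 110.8] circ 567.8 -21.2 20.7 x [550. 586.] y [-40.  -3.]
blob 238 mean [482.9 -76.1 110.9] circ 482.8 -76.1 20.8 x [465. 502.] y [-94. -58.]
blob 239 mean [461.4  31.1 110.9] circ 461.6 31.5 20.5 x [443. 479.] y [13. 49.]
blob 147 mean [648.4  43.1 109.4] circ 648.2 45.1 22.1 x [631. 668.] y [25. 63.]
blob 169 mean [563.8 -21.7 109.6] circ 565.1 -19.4 22.1 x [547. 584.] y [-39.  -1.]
blob 181 mean [457.8  31.2 109.7] circ 459.7 32.9 20.9 x [440. 477.] y [14. 50.]
blob 207 mean [478.7 -76.4 109.5] circ 480.9 -75.0 21.4 x [461. 499.] y [-94. -57.]
blob 298 mean [ 577.6 -365.6  111.2] circ 579.9 -365.1 21.7 x [560. 599.] y [-384. -346.]
[ 532.42397735 -226.53538755  184.81122084]
```

carry_out([
  {"dx": 0.045,"dy": -0.015,"dz": 0,"twist": 0},
  {"dx": 0.09,"dy": -0.03,"dz": 0,"twist": 0},
  {"dx": 0.13,"dy": -0.045,"dz": 0,"twist": 0},
  {"dx": 0.15,"dy": -0.051,"dz": 0,"twist": 0},
  {"dx": 0.15,"dy": -0.051,"dz": 0,"twist": 0},
])

```text
t: 13.0
eef_pos: [481.1, -76.3, 184.6]
tcp_rot: [-3.142, -0.0, 1.572]
ft_force: [0.1, -0.1, -0.4]
opening: 0.777
```

carry_out([
  {"dx": 0,"dy": 0,"dz": 0,"twist": 0},
  {"dx": 0,"dy": 0,"dz": 0.04,"twist": 0},
  {"dx": 0,"dy": 0,"dz": 0.08,"twist": 0},
  {"dx": 0,"dy": 0,"dz": 0.11,"twist": 0},
  {"dx": 0,"dy": 0,"dz": 0.12,"twist": 0},
])

```text
t: 13.5
eef_pos: [480.8, -78.5, 61.8]
tcp_rot: [-3.138, -0.001, 1.569]
ft_force: [-0.1, -0.2, 0.1]
opening: 0.776
```

carry_out([
  {"dx": 0,"dy": 0,"dz": 0.015,"twist": 0},
  {"dx": 0,"dy": 0,"dz": 0.022,"twist": 0},
  {"dx": 0,"dy": 0,"dz": 0.022,"twist": 0},
])

```text
t: 13.8
eef_pos: [481.5, -77.9, 42.4]
tcp_rot: [-3.141, -0.0, 1.57]
ft_force: [0.3, 0.1, -0.4]
opening: 0.779
```

carry_out([
  {"dx": 0,"dy": 0,"dz": 0,"twist": 0},
  {"dx": 0,"dy": 0,"dz": 0,"twist": 0},
  {"dx": 0,"dy": 0,"dz": 0,"twist": 0},
  {"dx": 0,"dy": 0,"dz": 0,"twist": 0},
], grip=0.045)

```text
t: 14.2
eef_pos: [481.6, -77.3, 43.3]
tcp_rot: [3.14, 0.0, 1.571]
ft_force: [-0.5, -0.9, 6.5]
opening: 0.609
```

carry_out([
  {"dx": 0,"dy": 0,"dz": -0.03,"twist": 0},
  {"dx": 0,"dy": 0,"dz": -0.07,"twist": 0},
  {"dx": 0,"dy": 0,"dz": -0.11,"twist": 0},
  {"dx": 0,"dy": 0,"dz": -0.14,"twist": 0},
  {"dx": 0,"dy": 0,"dz": -0.14,"twist": 0},
])

```text
t: 14.7
eef_pos: [482.6, -77.5, 186.4]
tcp_rot: [3.135, 0.002, 1.571]
ft_force: [0.7, -0.4, -0.8]
opening: 0.61
```

carry_out([
  {"dx": 0,"dy": 0,"dz": 0,"twist": 0},
  {"dx": 0,"dy": 0,"dz": 0,"twist": 0},
])

```text
t: 14.9
eef_pos: [480.6, -77.0, 181.6]
tcp_rot: [-3.14, -0.001, 1.571]
ft_force: [-0.2, 0.2, -1.0]
opening: 0.604
```

```bash
cat >w.py <<'E'
from h import *
f=[]
for _ in range(4):
    read_camera("top"); f.append(state()['ft_force'])
print("F",np.mean(f,0),np.std(f,0)[2],"pos",state()['eef_pos'],state()['opening'])
E
python3 w.py
```

```text
F [ 0.41642184  0.21384636 -0.02590175] 0.1674366871033576 pos [480.92904326 -77.10587287 181.70724321] 0.6076378255937356
```

carry_out([
  {"dx": -0.04,"dy": 0,"dz": 0,"twist": 0},
  {"dx": -0.085,"dy": 0,"dz": 0,"twist": 0},
  {"dx": -0.13,"dy": 0,"dz": 0,"twist": 0},
  {"dx": -0.17,"dy": 0,"dz": 0,"twist": 0},
  {"dx": -0.2,"dy": 0,"dz": 0,"twist": 0},
])

```text
t: 15.6
eef_pos: [480.8, -279.5, 181.9]
tcp_rot: [-3.141, -0.001, 1.57]
ft_force: [-0.3, 0.4, -0.7]
opening: 0.608
```

carry_out([
  {"dx": -0.04,"dy": 0,"dz": 0,"twist": 0},
  {"dx": -0.07,"dy": 0,"dz": 0,"twist": 0},
  {"dx": -0.09,"dy": 0,"dz": 0,"twist": 0},
  {"dx": -0.09,"dy": 0,"dz": 0,"twist": 0},
  {"dx": -0.09,"dy": 0,"dz": 0,"twist": 0},
])

```text
t: 16.1
eef_pos: [480.9, -366.8, 181.8]
tcp_rot: [-3.141, -0.001, 1.57]
ft_force: [-0.9, -0.2, 0.4]
opening: 0.608
```

carry_out([
  {"dx": 0,"dy": 0,"dz": 0.04,"twist": 0},
  {"dx": 0,"dy": 0,"dz": 0.08,"twist": 0},
  {"dx": 0,"dy": 0,"dz": 0.11,"twist": 0},
  {"dx": 0,"dy": 0,"dz": 0.12,"twist": 0},
  {"dx": 0,"dy": 0,"dz": 0.12,"twist": 0},
])

```text
t: 16.6
eef_pos: [481.1, -366.0, 61.8]
tcp_rot: [-3.14, -0.002, 1.572]
ft_force: [-0.3, -0.8, -0.2]
opening: 0.608
```

carry_out([
  {"dx": 0,"dy": 0,"dz": 0.012,"twist": 0},
  {"dx": 0,"dy": 0,"dz": 0.018,"twist": 0},
  {"dx": 0,"dy": 0,"dz": 0.018,"twist": 0},
  {"dx": 0,"dy": 0,"dz": 0.018,"twist": 0},
])

```text
t: 17.0
eef_pos: [481.4, -367.3, 45.1]
tcp_rot: [3.141, 0.0, 1.571]
ft_force: [0.9, 0.1, -0.6]
opening: 0.606
```

carry_out([
  {"dx": 0,"dy": 0,"dz": 0,"twist": 0},
  {"dx": 0,"dy": 0,"dz": 0,"twist": 0},
  {"dx": 0,"dy": 0,"dz": 0,"twist": 0},
  {"dx": 0,"dy": 0,"dz": 0,"twist": 0},
], grip=0.074)

```text
t: 17.4
eef_pos: [481.3, -367.2, 44.7]
tcp_rot: [3.141, 0.0, 1.571]
ft_force: [-0.1, -0.2, -0.1]
opening: 0.778
```

carry_out([
  {"dx": 0,"dy": 0,"dz": -0.02,"twist": 0},
  {"dx": 0,"dy": 0,"dz": -0.06,"twist": 0},
  {"dx": 0,"dy": 0,"dz": -0.1,"twist": 0},
  {"dx": 0,"dy": 0,"dz": -0.14,"twist": 0},
  {"dx": 0,"dy": 0,"dz": -0.14,"twist": 0},
])

```text
t: 17.9
eef_pos: [482.7, -368.5, 189.9]
tcp_rot: [3.135, 0.006, 1.571]
ft_force: [0.8, -0.8, -0.0]
opening: 0.78
```

carry_out([
  {"dx": 0.05,"dy": 0.01,"dz": 0,"twist": 0},
  {"dx": 0.1,"dy": 0.03,"dz": 0,"twist": 0},
  {"dx": 0.15,"dy": 0.05,"dz": 0,"twist": 0},
  {"dx": 0.19,"dy": 0.05,"dz": 0,"twist": 0},
  {"dx": 0.2,"dy": 0.05,"dz": 0,"twist": 0},
])

```text
t: 18.4
eef_pos: [531.0, -163.1, 183.9]
tcp_rot: [-3.14, -0.001, 1.574]
ft_force: [-0.4, 0.2, -0.7]
opening: 0.781
```

```bash
python3 - <<'E'
from h import *
for n in("top","side"):
    p,W=look(n);blobs(W,103,122,(330,760,-450,150))
print(state()['eef_pos'])
E
```

```text
blob 234 mean [657.9 -53.4 110.6] circ 658.4 -52.7 20.9 x [640. 676.] y [-71. -35.]
blob 232 mean [652.4  43.3 110.5] circ 652.4 43.1 20.9 x [634. 670.] y [25. 61.]
blob 239 mean [ 582.7 -365.8  113. ] circ 582.9 -366.9 21.6 x [564. 601.] y [-384. -348.]
blob 235 mean [568.1 -21.5 110.6] circ 567.9 -21.3 20.7 x [550. 586.] y [-39.  -3.]
blob 258 mean [ 481.6 -364.7  112.7] circ 481.2 -365.5 21.3 x [463. 500.] y [-384. -346.]
blob 238 mean [461.5  31.1 111.2] circ 461.6 31.5 20.5 x [444. 479.] y [13. 49.]
blob 25 mean [647.4  58.3 110.7] circ 645.7 58.3 13.0 x [636. 657.] y [51. 65.]
blob 34 mean [658.6 -38.1 110. ] circ 661.1 -38.4 14.3 x [647. 673.] y [-45. -30.]
blob 46 mean [650.7 -63.7 108.6] circ 654.2 -58.9 15.9 x [639. 666.] y [-71. -58.]
blob 87 mean [555.4 -22.1 109.1] circ 563.7 -18.6 20.7 x [546. 565.] y [-39.  -3.]
blob 178 mean [457.9  31.4 109.7] circ 459.4 33.2 20.8 x [441. 478.] y [14. 51.]
blob 302 mean [ 577.5 -365.8  111.2] circ 579.4 -364.9 21.5 x [560. 598.] y [-384. -346.]
blob 342 mean [ 476.9 -365.3  111.5] circ 478.2 -363.8 21.4 x [459. 497.] y [-383. -346.]
[ 531.16701427 -165.74126635  184.24896141]
```

carry_out([
  {"dx": 0.045,"dy": 0.01,"dz": 0,"twist": 0},
  {"dx": 0.09,"dy": 0.02,"dz": 0,"twist": 0},
  {"dx": 0.13,"dy": 0.034,"dz": 0,"twist": 0},
  {"dx": 0.145,"dy": 0.034,"dz": 0,"twist": 0},
  {"dx": 0.145,"dy": 0.034,"dz": 0,"twist": 0},
])

```text
t: 19.0
eef_pos: [565.3, -21.9, 184.2]
tcp_rot: [-3.141, -0.0, 1.572]
ft_force: [-0.5, -0.7, 0.6]
opening: 0.781
```

carry_out([
  {"dx": 0,"dy": 0,"dz": 0,"twist": 0},
  {"dx": 0,"dy": 0,"dz": 0.04,"twist": 0},
  {"dx": 0,"dy": 0,"dz": 0.08,"twist": 0},
  {"dx": 0,"dy": 0,"dz": 0.11,"twist": 0},
  {"dx": 0,"dy": 0,"dz": 0.12,"twist": 0},
])

```text
t: 19.5
eef_pos: [563.8, -23.9, 62.0]
tcp_rot: [-3.137, -0.001, 1.569]
ft_force: [-0.7, 0.1, -0.2]
opening: 0.777
```

carry_out([
  {"dx": 0,"dy": 0,"dz": 0.015,"twist": 0},
  {"dx": 0,"dy": 0,"dz": 0.022,"twist": 0},
  {"dx": 0,"dy": 0,"dz": 0.022,"twist": 0},
])

```text
t: 19.8
eef_pos: [565.2, -23.0, 42.6]
tcp_rot: [-3.141, -0.0, 1.57]
ft_force: [0.1, -0.1, 0.2]
opening: 0.778
```

carry_out([
  {"dx": 0,"dy": 0,"dz": 0,"twist": 0},
  {"dx": 0,"dy": 0,"dz": 0,"twist": 0},
  {"dx": 0,"dy": 0,"dz": 0,"twist": 0},
  {"dx": 0,"dy": 0,"dz": 0,"twist": 0},
], grip=0.045)

```text
t: 20.2
eef_pos: [565.7, -22.3, 43.5]
tcp_rot: [3.14, 0.0, 1.571]
ft_force: [-0.5, -1.1, 6.2]
opening: 0.605
```

carry_out([
  {"dx": 0,"dy": 0,"dz": -0.03,"twist": 0},
  {"dx": 0,"dy": 0,"dz": -0.07,"twist": 0},
  {"dx": 0,"dy": 0,"dz": -0.11,"twist": 0},
  {"dx": 0,"dy": 0,"dz": -0.14,"twist": 0},
  {"dx": 0,"dy": 0,"dz": -0.14,"twist": 0},
])

```text
t: 20.7
eef_pos: [566.6, -22.2, 186.8]
tcp_rot: [3.135, 0.001, 1.571]
ft_force: [1.8, -0.7, -0.8]
opening: 0.606
```

carry_out([
  {"dx": 0,"dy": 0,"dz": 0,"twist": 0},
  {"dx": 0,"dy": 0,"dz": 0,"twist": 0},
])

```text
t: 20.9
eef_pos: [564.6, -22.1, 181.6]
tcp_rot: [-3.14, -0.0, 1.571]
ft_force: [-0.7, -0.9, -0.6]
opening: 0.606
```

```bash
python3 w.py
```

```text
F [ 0.21046477 -0.24101323 -0.07937231] 0.5561471066292462 pos [564.93457176 -22.17224695 181.67848097] 0.6063811006282591
```

carry_out([
  {"dx": -0.04,"dy": 0,"dz": 0,"twist": 0},
  {"dx": -0.085,"dy": 0.005,"dz": 0,"twist": 0},
  {"dx": -0.13,"dy": 0.01,"dz": 0,"twist": 0},
  {"dx": -0.17,"dy": 0.017,"dz": 0,"twist": 0},
  {"dx": -0.2,"dy": 0.017,"dz": 0,"twist": 0},
])

```text
t: 21.6
eef_pos: [582.4, -224.7, 181.8]
tcp_rot: [-3.141, -0.0, 1.57]
ft_force: [0.9, 1.1, -0.7]
opening: 0.608
```

carry_out([
  {"dx": -0.04,"dy": 0,"dz": 0,"twist": 0},
  {"dx": -0.073,"dy": 0,"dz": 0,"twist": 0},
  {"dx": -0.073,"dy": 0,"dz": 0,"twist": 0},
  {"dx": -0.073,"dy": 0,"dz": 0,"twist": 0},
])

```text
t: 22.0
eef_pos: [581.8, -295.5, 181.7]
tcp_rot: [-3.14, -0.001, 1.57]
ft_force: [0.3, 0.1, -0.8]
opening: 0.605
```

carry_out([
  {"dx": 0,"dy": 0,"dz": 0.04,"twist": 0},
  {"dx": 0,"dy": 0,"dz": 0.08,"twist": 0},
  {"dx": 0,"dy": 0,"dz": 0.11,"twist": 0},
  {"dx": 0,"dy": 0,"dz": 0.12,"twist": 0},
  {"dx": 0,"dy": 0,"dz": 0.12,"twist": 0},
])

```text
t: 22.5
eef_pos: [582.0, -294.0, 61.7]
tcp_rot: [-3.14, -0.001, 1.572]
ft_force: [-0.7, -0.7, -0.4]
opening: 0.603
```

carry_out([
  {"dx": 0,"dy": 0,"dz": 0.012,"twist": 0},
  {"dx": 0,"dy": 0,"dz": 0.018,"twist": 0},
  {"dx": 0,"dy": 0,"dz": 0.018,"twist": 0},
  {"dx": 0,"dy": 0,"dz": 0.018,"twist": 0},
])

```text
t: 22.9
eef_pos: [582.5, -295.3, 45.1]
tcp_rot: [3.141, 0.0, 1.571]
ft_force: [-0.2, -0.1, 0.4]
opening: 0.607
```

carry_out([
  {"dx": 0,"dy": 0,"dz": 0,"twist": 0},
  {"dx": 0,"dy": 0,"dz": 0,"twist": 0},
  {"dx": 0,"dy": 0,"dz": 0,"twist": 0},
  {"dx": 0,"dy": 0,"dz": 0,"twist": 0},
], grip=0.074)

```text
t: 23.3
eef_pos: [582.2, -295.2, 44.7]
tcp_rot: [3.141, -0.0, 1.571]
ft_force: [0.1, 0.6, 0.6]
opening: 0.776
```

carry_out([
  {"dx": 0,"dy": 0,"dz": -0.02,"twist": 0},
  {"dx": 0,"dy": 0,"dz": -0.06,"twist": 0},
  {"dx": 0,"dy": 0,"dz": -0.1,"twist": 0},
  {"dx": 0,"dy": 0,"dz": -0.14,"twist": 0},
  {"dx": 0,"dy": 0,"dz": -0.14,"twist": 0},
])

```text
t: 23.8
eef_pos: [584.0, -296.2, 190.4]
tcp_rot: [3.134, 0.005, 1.571]
ft_force: [-0.4, -0.6, -0.5]
opening: 0.776
```

carry_out([
  {"dx": 0.04,"dy": 0.01,"dz": 0,"twist": 0},
  {"dx": 0.08,"dy": 0.03,"dz": 0,"twist": 0},
  {"dx": 0.12,"dy": 0.03,"dz": 0,"twist": 0},
  {"dx": 0.12,"dy": 0.03,"dz": 0,"twist": 0},
])

```text
t: 24.2
eef_pos: [612.2, -170.9, 184.0]
tcp_rot: [-3.14, -0.001, 1.575]
ft_force: [-0.3, -0.9, -0.4]
opening: 0.776
```

```bash
python3 - <<'E'
from h import *
for n in("top","side"):
    p,W=look(n);blobs(W,103,122,(330,760,-450,150))
print(state()['eef_pos'])
E
```

```text
blob 230 mean [658.1 -53.4 111. ] circ 658.3 -53.6 21.4 x [640. 676.] y [-71. -35.]
blob 232 mean [652.5  43.3 110.5] circ 652.6 43.1 20.7 x [634. 671.] y [25. 61.]
blob 250 mean [ 582.4 -365.1  112.9] circ 583.1 -366.1 21.7 x [564. 601.] y [-384. -347.]
blob 256 mean [ 481.4 -364.5  112.8] circ 481.6 -365.4 21.0 x [463. 500.] y [-384. -346.]
blob 234 mean [461.3  31.2 110.7] circ 461.5 31.6 20.5 x [443. 479.] y [13. 49.]
blob 145 mean [648.5  43.2 109.5] circ 651.4 43.4 22.7 x [630. 669.] y [26. 65.]
blob 139 mean [651.4 -52.8 109.3] circ 655.0 -50.8 22.0 x [636. 667.] y [-71. -32.]
blob 179 mean [457.9  31.2 109.7] circ 460.1 32.1 22.0 x [440. 477.] y [14. 52.]
blob 266 mean [ 577.4 -293.3  111.1] circ 579.5 -291.6 21.1 x [560. 598.] y [-311. -273.]
blob 297 mean [ 577.7 -365.6  111.3] circ 580.8 -364.5 22.1 x [560. 598.] y [-384. -347.]
blob 339 mean [ 477.  -365.   111.5] circ 478.5 -363.7 21.2 x [459. 497.] y [-383. -346.]
[ 612.26900539 -174.41993072  184.2696946 ]
```

carry_out([
  {"dx": 0.04,"dy": 0.015,"dz": 0,"twist": 0},
  {"dx": 0.08,"dy": 0.03,"dz": 0,"twist": 0},
  {"dx": 0.122,"dy": 0.044,"dz": 0,"twist": 0},
  {"dx": 0.122,"dy": 0.044,"dz": 0,"twist": 0},
  {"dx": 0.122,"dy": 0.044,"dz": 0,"twist": 0},
])

```text
t: 24.8
eef_pos: [656.3, -53.5, 184.1]
tcp_rot: [-3.141, 0.0, 1.572]
ft_force: [-0.2, -0.8, -1.0]
opening: 0.781
```

carry_out([
  {"dx": 0,"dy": 0,"dz": 0,"twist": 0},
  {"dx": 0,"dy": 0,"dz": 0.04,"twist": 0},
  {"dx": 0,"dy": 0,"dz": 0.08,"twist": 0},
  {"dx": 0,"dy": 0,"dz": 0.11,"twist": 0},
  {"dx": 0,"dy": 0,"dz": 0.12,"twist": 0},
])

```text
t: 25.3
eef_pos: [654.6, -54.7, 61.6]
tcp_rot: [-3.137, -0.001, 1.569]
ft_force: [-0.9, -1.0, 0.4]
opening: 0.78
```

carry_out([
  {"dx": 0,"dy": 0,"dz": 0.015,"twist": 0},
  {"dx": 0,"dy": 0,"dz": 0.022,"twist": 0},
  {"dx": 0,"dy": 0,"dz": 0.022,"twist": 0},
])

```text
t: 25.6
eef_pos: [656.2, -53.5, 42.5]
tcp_rot: [-3.142, -0.0, 1.571]
ft_force: [-1.0, 0.4, 0.3]
opening: 0.776
```

carry_out([
  {"dx": 0,"dy": 0,"dz": 0,"twist": 0},
  {"dx": 0,"dy": 0,"dz": 0,"twist": 0},
  {"dx": 0,"dy": 0,"dz": 0,"twist": 0},
  {"dx": 0,"dy": 0,"dz": 0,"twist": 0},
], grip=0.045)

```text
t: 26.0
eef_pos: [656.9, -53.2, 43.6]
tcp_rot: [3.14, 0.0, 1.571]
ft_force: [1.4, 0.4, 5.8]
opening: 0.607
```

carry_out([
  {"dx": 0,"dy": 0,"dz": -0.03,"twist": 0},
  {"dx": 0,"dy": 0,"dz": -0.07,"twist": 0},
  {"dx": 0,"dy": 0,"dz": -0.11,"twist": 0},
  {"dx": 0,"dy": 0,"dz": -0.14,"twist": 0},
  {"dx": 0,"dy": 0,"dz": -0.14,"twist": 0},
])

```text
t: 26.5
eef_pos: [657.5, -53.3, 186.9]
tcp_rot: [3.135, 0.001, 1.571]
ft_force: [1.2, -0.1, -2.5]
opening: 0.606
```

carry_out([
  {"dx": 0,"dy": 0,"dz": 0,"twist": 0},
  {"dx": 0,"dy": 0,"dz": 0,"twist": 0},
])

```text
t: 26.7
eef_pos: [655.4, -53.0, 180.8]
tcp_rot: [-3.139, -0.001, 1.571]
ft_force: [-0.6, -0.2, -3.2]
opening: 0.609
```

```bash
python3 w.py
```

```text
F [ 0.08561575  0.12823831 -2.56839182] 0.7395485725152116 pos [655.88515759 -53.15636381 181.3311804 ] 0.6076638533923575
```

E reads −2.6 N, so it's the full one. It goes to the chuck next.

carry_out([
  {"dx": 0.03,"dy": -0.015,"dz": -0.02,"twist": 0},
  {"dx": 0.07,"dy": -0.035,"dz": -0.02,"twist": 0},
  {"dx": 0.11,"dy": -0.055,"dz": -0.02,"twist": 0},
  {"dx": 0.15,"dy": -0.075,"dz": -0.02,"twist": 0},
  {"dx": 0.18,"dy": -0.09,"dz": -0.02,"twist": 0},
])

```text
t: 27.4
eef_pos: [564.7, 128.7, 202.3]
tcp_rot: [-3.141, -0.0, 1.571]
ft_force: [0.0, -0.1, -2.3]
opening: 0.603
```

carry_out([
  {"dx": 0.04,"dy": -0.02,"dz": 0,"twist": 0},
  {"dx": 0.08,"dy": -0.04,"dz": 0,"twist": 0},
  {"dx": 0.12,"dy": -0.06,"dz": 0,"twist": 0},
  {"dx": 0.142,"dy": -0.077,"dz": 0,"twist": 0},
  {"dx": 0.142,"dy": -0.077,"dz": 0,"twist": 0},
])

```text
t: 27.9
eef_pos: [487.0, 271.2, 202.3]
tcp_rot: [-3.14, -0.0, 1.574]
ft_force: [-0.3, -0.1, -2.4]
opening: 0.607
```

carry_out([
  {"dx": 0,"dy": 0,"dz": 0,"twist": 0},
  {"dx": 0,"dy": 0,"dz": 0,"twist": 0},
  {"dx": 0,"dy": 0,"dz": 0,"twist": 0},
])

```text
t: 28.2
eef_pos: [489.8, 268.0, 202.5]
tcp_rot: [-3.142, 0.0, 1.57]
ft_force: [-1.1, -0.4, -3.0]
opening: 0.607
```

```bash
python3 - <<'E'
from h import *
p,W=look("top"); 
print("jaws");blobs(W,110,125,(420,560,190,340),6)
print("post");blobs(W,100,135,(500,580,150,220),4)
blobs(W,103,122,(330,760,-450,150))
p,W=look("side"); cv2.imwrite("pics/s3.png",cv2.resize(p[20:230,90:310,::-1],None,fx=2.7,fy=2.7,interpolation=cv2.INTER_CUBIC))
print(state()['eef_pos'],state()['tcp_rot'])
E
```

```text
jaws
blob 21 mean [539.2 194.2 122.9] circ 539.1 193.1 7.5 x [532. 546.] y [190. 198.]
blob 68 mean [492.3 223.7 119.2] circ 492.1 223.2 12.7 x [481. 504.] y [217. 232.]
blob 6 mean [448.8 278.8 114.2] circ 448.3 280.2 4.7 x [444. 453.] y [277. 280.]
post
blob 48 mean [539.3 190.3 119.9] circ 539.7 191.5 7.7 x [532. 546.] y [184. 198.]
blob 4 mean [502.4 218.6 114.2] circ 503.0 218.5 1.5 x [502. 504.] y [218. 219.]
blob 233 mean [652.3  43.1 110.7] circ 652.8 43.2 20.7 x [634. 671.] y [25. 61.]
blob 246 mean [ 582.2 -292.9  112.9] circ 582.5 -293.9 20.7 x [564. 601.] y [-312. -275.]
blob 254 mean [ 582.4 -364.9  112.7] circ 582.7 -366.6 21.5 x [564. 601.] y [-384. -346.]
blob 257 mean [ 481.6 -364.5  112.9] circ 481.7 -365.8 20.8 x [462. 500.] y [-384. -346.]
blob 238 mean [461.4  31.2 111.1] circ 461.6 31.6 20.5 x [444. 479.] y [13. 49.]
[489.66580957 268.06330869 202.53168026] [-3.14153267e+00 -1.83270619e-05  1.56956471e+00]
```

View pics/s3.png

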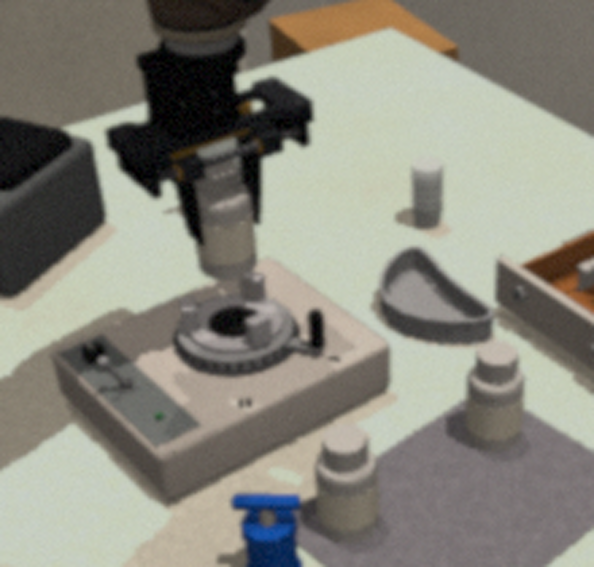

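The bottle hangs upright over the open chuck, with the post at the open mark. I'll lower it about 72 mm.

carry_out([
  {"dx": 0,"dy": -0.0005,"dz": 0.02,"twist": 0},
  {"dx": 0,"dy": -0.0005,"dz": 0.04,"twist": 0},
  {"dx": 0,"dy": -0.0005,"dz": 0.055,"twist": 0},
  {"dx": 0,"dy": -0.0005,"dz": 0.06,"twist": 0},
  {"dx": 0,"dy": -0.0005,"dz": 0.06,"twist": 0},
])

```text
t: 28.8
eef_pos: [488.8, 268.4, 142.3]
tcp_rot: [-3.141, 0.0, 1.57]
ft_force: [0.3, -0.4, -3.0]
opening: 0.605
```

carry_out([
  {"dx": 0,"dy": 0,"dz": 0.005,"twist": 0},
  {"dx": 0,"dy": 0,"dz": 0.009,"twist": 0},
  {"dx": 0,"dy": 0,"dz": 0.011,"twist": 0},
  {"dx": 0,"dy": 0,"dz": 0.011,"twist": 0},
  {"dx": 0,"dy": 0,"dz": 0.011,"twist": 0},
])

```text
t: 29.3
eef_pos: [488.7, 268.9, 131.8]
tcp_rot: [3.141, -0.0, 1.571]
ft_force: [0.5, -0.4, -3.5]
opening: 0.608
```

carry_out([
  {"dx": 0,"dy": 0,"dz": 0.001,"twist": 0},
  {"dx": 0,"dy": 0,"dz": 0.001,"twist": 0},
  {"dx": 0,"dy": 0,"dz": 0.001,"twist": 0},
])

```text
t: 29.6
eef_pos: [488.7, 268.8, 130.7]
tcp_rot: [3.141, -0.0, 1.571]
ft_force: [0.6, -0.4, -2.7]
opening: 0.605
```

carry_out([
  {"dx": 0,"dy": 0,"dz": 0.001,"twist": 0},
  {"dx": 0,"dy": 0,"dz": 0.001,"twist": 0},
  {"dx": 0,"dy": 0,"dz": 0.001,"twist": 0},
])

```text
t: 29.9
eef_pos: [488.8, 268.9, 130.6]
tcp_rot: [3.141, -0.0, 1.571]
ft_force: [-2.7, -1.7, 7.4]
opening: 0.608
```

carry_out([
  {"dx": 0,"dy": 0,"dz": 0,"twist": 0},
  {"dx": 0,"dy": 0,"dz": 0,"twist": 0},
  {"dx": 0,"dy": 0,"dz": 0,"twist": 0},
  {"dx": 0,"dy": 0,"dz": 0,"twist": 0},
], grip=0.074)

```text
t: 30.3
eef_pos: [488.7, 268.8, 129.6]
tcp_rot: [3.142, -0.0, 1.571]
ft_force: [0.3, 0.5, -0.1]
opening: 0.777
```

carry_out([
  {"dx": 0,"dy": 0,"dz": -0.015,"twist": 0},
  {"dx": 0,"dy": 0,"dz": -0.045,"twist": 0},
  {"dx": 0,"dy": 0,"dz": -0.09,"twist": 0},
  {"dx": 0,"dy": 0,"dz": -0.11,"twist": 0},
  {"dx": 0,"dy": 0,"dz": -0.11,"twist": 0},
])

```text
t: 30.8
eef_pos: [489.6, 269.2, 242.5]
tcp_rot: [3.137, -0.002, 1.571]
ft_force: [0.5, -0.4, -0.8]
opening: 0.781
```

carry_out([
  {"dx": -0.04,"dy": 0.025,"dz": 0,"twist": 0},
  {"dx": -0.078,"dy": 0.051,"dz": 0,"twist": 0},
  {"dx": -0.078,"dy": 0.051,"dz": 0,"twist": 0},
  {"dx": -0.078,"dy": 0.051,"dz": 0,"twist": 0},
  {"dx": -0.078,"dy": 0.051,"dz": 0,"twist": 0},
], grip=0.03)

```text
t: 31.3
eef_pos: [539.1, 191.3, 238.9]
tcp_rot: [-3.14, 0.0, 1.571]
ft_force: [-0.3, 0.3, 0.1]
opening: 0.415
```

carry_out([
  {"dx": 0,"dy": 0,"dz": 0.04,"twist": 0},
  {"dx": 0,"dy": 0,"dz": 0.08,"twist": 0},
  {"dx": 0,"dy": 0,"dz": 0.095,"twist": 0},
  {"dx": 0,"dy": 0,"dz": 0.095,"twist": 0},
  {"dx": 0,"dy": 0,"dz": 0.095,"twist": 0},
])

```text
t: 31.8
eef_pos: [539.5, 191.7, 145.1]
tcp_rot: [3.141, -0.0, 1.572]
ft_force: [0.2, -0.5, -1.1]
opening: 0.315
```

```bash
python3 - <<'E'
from h import *
p,W=look("top"); 
print("bot");blobs(W,185,210,(440,530,225,320),6)
print("post");blobs(W,100,127,(500,580,150,220),4)
p,W=look("side"); cv2.imwrite("pics/s4.png",cv2.resize(p[40:230,90:310,::-1],None,fx=3,fy=3,interpolation=cv2.INTER_CUBIC))
print("bot");blobs(W,185,210,(440,530,225,320),6)
s=state();print(s['eef_pos'],s['tcp_rot'],s['opening'])
E
```

```text
bot
post
bot
blob 68 mean [473.7 267.8 193.7] circ 484.0 269.1 20.2 x [466. 484.] y [253. 287.]
[540.04031166 191.39703003 145.91569012] [ 3.13959557e+00 -5.72445482e-04  1.57157270e+00] 0.31474572166790277
```

View pics/s4.png

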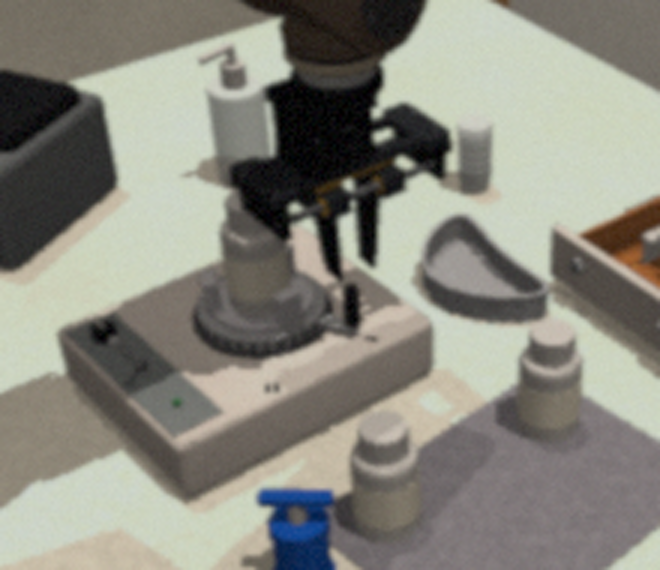

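carry_out([
  {"dx": 0,"dy": 0,"dz": 0.02,"twist": 0},
  {"dx": 0,"dy": 0,"dz": 0.04,"twist": 0},
  {"dx": 0,"dy": 0,"dz": 0.05,"twist": 0},
  {"dx": 0,"dy": 0,"dz": 0.05,"twist": 0},
])

```text
t: 32.3
eef_pos: [539.5, 190.9, 94.4]
tcp_rot: [-3.141, 0.0, 1.571]
ft_force: [-1.0, 0.1, -0.0]
opening: 0.318
```

carry_out([
  {"dx": -0.006,"dy": -0.01,"dz": 0,"twist": 0},
  {"dx": -0.01,"dy": -0.02,"dz": 0,"twist": 0},
  {"dx": -0.013,"dy": -0.03,"dz": 0,"twist": 0},
  {"dx": -0.015,"dy": -0.04,"dz": 0,"twist": 0},
  {"dx": -0.015,"dy": -0.05,"dz": 0,"twist": 0},
])

```text
t: 32.8
eef_pos: [488.8, 175.5, 95.1]
tcp_rot: [3.141, -0.0, 1.57]
ft_force: [2.8, -1.3, 0.2]
opening: 0.313
```

carry_out([
  {"dx": 0,"dy": -0.01,"dz": 0,"twist": 0},
  {"dx": 0.002,"dy": -0.02,"dz": 0,"twist": 0},
  {"dx": 0.005,"dy": -0.03,"dz": 0,"twist": 0},
  {"dx": 0.009,"dy": -0.038,"dz": 0,"twist": 0},
  {"dx": 0.012,"dy": -0.045,"dz": 0,"twist": 0},
])

```text
t: 33.3
eef_pos: [443.9, 188.3, 94.6]
tcp_rot: [-3.141, -0.0, 1.571]
ft_force: [2.1, -1.5, -1.6]
opening: 0.315
```

carry_out([
  {"dx": 0.001,"dy": -0.002,"dz": 0,"twist": 0},
  {"dx": 0.001,"dy": -0.003,"dz": 0,"twist": 0},
  {"dx": 0.001,"dy": -0.003,"dz": 0,"twist": 0},
])

```text
t: 33.6
eef_pos: [441.8, 188.9, 94.6]
tcp_rot: [3.142, -0.0, 1.571]
ft_force: [-0.0, -0.1, -0.4]
opening: 0.313
```

carry_out([
  {"dx": 0.0005,"dy": -0.001,"dz": 0,"twist": 0},
  {"dx": 0.001,"dy": -0.002,"dz": 0,"twist": 0},
  {"dx": 0.001,"dy": -0.002,"dz": 0,"twist": 0},
])

```text
t: 33.9
eef_pos: [440.6, 189.7, 94.7]
tcp_rot: [3.14, -0.0, 1.571]
ft_force: [5.7, -3.2, -2.8]
opening: 0.316
```

carry_out([
  {"dx": 0.0005,"dy": -0.001,"dz": 0,"twist": 0},
  {"dx": 0.001,"dy": -0.002,"dz": 0,"twist": 0},
  {"dx": 0.001,"dy": -0.002,"dz": 0,"twist": 0},
])

```text
t: 34.2
eef_pos: [440.5, 190.6, 94.8]
tcp_rot: [3.136, -0.001, 1.571]
ft_force: [15.1, -6.2, -6.7]
opening: 0.314
```

carry_out([
  {"dx": 0.0005,"dy": -0.001,"dz": 0,"twist": 0},
  {"dx": 0.001,"dy": -0.002,"dz": 0,"twist": 0},
  {"dx": 0.001,"dy": -0.002,"dz": 0,"twist": 0},
])

```text
t: 34.5
eef_pos: [440.5, 191.5, 95.1]
tcp_rot: [3.132, -0.001, 1.571]
ft_force: [22.8, -10.3, -11.7]
opening: 0.318
```

carry_out([
  {"dx": -0.003,"dy": 0.01,"dz": 0,"twist": 0},
  {"dx": -0.003,"dy": 0.01,"dz": -0.045,"twist": 0},
  {"dx": -0.003,"dy": 0.01,"dz": -0.095,"twist": 0},
  {"dx": -0.003,"dy": 0.01,"dz": -0.145,"twist": 0},
  {"dx": -0.003,"dy": 0.01,"dz": -0.145,"twist": 0},
])

```text
t: 35.0
eef_pos: [447.4, 189.3, 245.2]
tcp_rot: [3.133, -0.003, 1.571]
ft_force: [1.0, -0.2, -0.4]
opening: 0.315
```

carry_out([
  {"dx": 0,"dy": 0,"dz": 0,"twist": -8.5},
  {"dx": 0,"dy": 0,"dz": 0,"twist": -17},
  {"dx": 0,"dy": 0,"dz": 0,"twist": -25.5},
  {"dx": 0,"dy": 0,"dz": 0,"twist": -34},
  {"dx": 0,"dy": 0,"dz": 0,"twist": -42},
], grip=0.0)

```text
t: 35.5
eef_pos: [445.2, 188.6, 239.0]
tcp_rot: [-3.14, -0.001, 2.31]
ft_force: [0.6, -0.1, 0.2]
opening: 0.007
```

carry_out([
  {"dx": 0,"dy": 0,"dz": 0,"twist": -8.5},
  {"dx": 0,"dy": 0,"dz": 0,"twist": -17},
  {"dx": 0,"dy": 0,"dz": 0,"twist": -25.5},
  {"dx": 0,"dy": 0,"dz": 0,"twist": -34},
  {"dx": 0,"dy": 0,"dz": 0,"twist": -40},
])

```text
t: 36.0
eef_pos: [445.2, 188.6, 239.0]
tcp_rot: [-3.141, -0.002, 3.008]
ft_force: [-1.0, -0.7, 0.0]
opening: 0.004
```

carry_out([
  {"dx": 0,"dy": 0,"dz": 0,"twist": -8},
  {"dx": 0,"dy": 0,"dz": 0,"twist": -8},
  {"dx": 0,"dy": 0,"dz": 0,"twist": -8},
  {"dx": 0,"dy": 0,"dz": 0,"twist": -8},
])

```text
t: 36.4
eef_pos: [445.6, 188.7, 239.4]
tcp_rot: [-3.142, -0.001, 3.138]
ft_force: [0.0, -0.7, -0.2]
opening: 0.005
```

```bash
python3 - <<'E'
from h import *
for n in("top","side"):
    p,W=look(n)
    print(n,"bot");blobs(W,185,210,(440,530,225,320),6)
    print("post/tog");blobs(W,100,127,(300,580,150,340),4)
s=state();print(s['eef_pos'],s['tcp_rot'],s['opening'])
E
```

```text
top bot
blob 80 mean [501.4 271.1 197.7] circ 498.2 271.2 18.2 x [493. 508.] y [255. 286.]
post/tog
blob 54 mean [523.6 286.7 117.3] circ 521.0 288.7 12.4 x [516. 531.] y [277. 299.]
blob 20 mean [343.3 262.5 113.9] circ 344.2 263.6 7.5 x [337. 351.] y [258. 266.]
side bot
blob 56 mean [485.  261.3 191.7] circ 487.9 268.6 22.6 x [466. 509.] y [250. 281.]
post/tog
blob 268 mean [473.9 253.7 114.3] circ 489.5 270.9 45.5 x [447. 509.] y [227. 293.]
blob 58 mean [444.3 187.1 114.7] circ 445.3 189.1 9.0 x [437. 453.] y [181. 197.]
blob 20 mean [341.5 263.7 111.3] circ 340.5 262.9 6.9 x [335. 347.] y [259. 269.]
[445.62700958 188.77038795 239.53064595] [ 3.14155244e+00 -2.17639289e-04  3.13981481e+00] 0.005849551571407416
```

carry_out([
  {"dx": 0.04,"dy": 0.02,"dz": 0,"twist": 0},
  {"dx": 0.08,"dy": 0.045,"dz": 0,"twist": 0},
  {"dx": 0.115,"dy": 0.065,"dz": 0,"twist": 0},
  {"dx": 0.13,"dy": 0.074,"dz": 0,"twist": 0},
  {"dx": 0.13,"dy": 0.074,"dz": 0,"twist": 0},
])

```text
t: 37.0
eef_pos: [314.1, 263.5, 239.9]
tcp_rot: [3.141, 0.0, -3.14]
ft_force: [0.7, -0.4, -0.6]
opening: 0.003
```

carry_out([
  {"dx": 0,"dy": 0,"dz": 0,"twist": 0},
  {"dx": 0,"dy": 0,"dz": 0.04,"twist": 0},
  {"dx": 0,"dy": 0,"dz": 0.08,"twist": 0},
  {"dx": 0,"dy": 0,"dz": 0.09,"twist": 0},
  {"dx": 0,"dy": 0,"dz": 0.09,"twist": 0},
])

```text
t: 37.5
eef_pos: [316.1, 262.2, 148.9]
tcp_rot: [-3.14, -0.003, 3.14]
ft_force: [0.5, 0.1, -0.2]
opening: 0.002
```

```bash
python3 - <<'E'
from h import *
p,W=look("side"); cv2.imwrite("pics/s5.png",cv2.resize(p[20:220,60:260,::-1],None,fx=3,fy=3,interpolation=cv2.INTER_CUBIC))
s=state();print(s['eef_pos'],s['tcp_rot'],s['opening'])
E
```

```text
[316.46549174 262.64862184 149.99173511] [-3.14123475e+00 -6.42506441e-04  3.14061164e+00] 0.003409230637376154
```

View pics/s5.png

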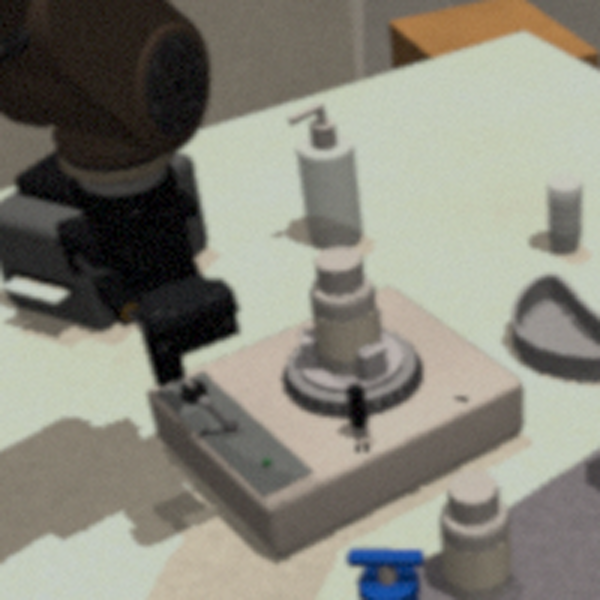

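carry_out([
  {"dx": 0,"dy": 0,"dz": 0.02,"twist": 0},
  {"dx": 0,"dy": 0,"dz": 0.04,"twist": 0},
  {"dx": 0,"dy": 0,"dz": 0.05,"twist": 0},
  {"dx": 0,"dy": 0,"dz": 0.05,"twist": 0},
])

```text
t: 37.95
eef_pos: [316.0, 262.8, 99.8]
tcp_rot: [-3.142, -0.0, 3.141]
ft_force: [-0.2, 0.2, -0.0]
opening: 0.006
```

carry_out([
  {"dx": -0.008,"dy": 0,"dz": 0,"twist": 0},
  {"dx": -0.016,"dy": 0,"dz": 0,"twist": 0},
  {"dx": -0.024,"dy": 0,"dz": 0,"twist": 0},
  {"dx": -0.032,"dy": 0,"dz": 0,"twist": 0},
  {"dx": -0.04,"dy": 0,"dz": 0,"twist": 0},
])

```text
t: 38.45
eef_pos: [356.3, 262.7, 99.7]
tcp_rot: [3.142, -0.0, 3.141]
ft_force: [-3.2, -0.1, -0.4]
opening: 0.001
```

carry_out([
  {"dx": -0.003,"dy": 0,"dz": 0,"twist": 0},
  {"dx": -0.006,"dy": 0,"dz": 0,"twist": 0},
  {"dx": -0.006,"dy": 0,"dz": 0,"twist": 0},
])

```text
t: 38.75
eef_pos: [359.3, 262.2, 99.2]
tcp_rot: [-3.14, -0.006, 3.141]
ft_force: [-14.1, 3.8, 6.2]
opening: 0.005
```

carry_out([
  {"dx": -0.001,"dy": 0,"dz": 0,"twist": 0},
  {"dx": -0.002,"dy": 0,"dz": 0,"twist": 0},
  {"dx": -0.002,"dy": 0,"dz": 0,"twist": 0},
])

```text
t: 39.05
eef_pos: [359.7, 262.0, 99.1]
tcp_rot: [-3.139, -0.009, 3.141]
ft_force: [-22.0, 7.0, 9.3]
opening: 0.005
```

carry_out([
  {"dx": 0.01,"dy": 0,"dz": 0,"twist": 0},
  {"dx": 0.02,"dy": 0,"dz": 0,"twist": 0},
  {"dx": 0.02,"dy": 0,"dz": -0.05,"twist": 0},
  {"dx": 0.02,"dy": 0,"dz": -0.1,"twist": 0},
  {"dx": 0.02,"dy": 0,"dz": -0.145,"twist": 0},
])

```text
t: 39.55
eef_pos: [343.5, 262.7, 246.9]
tcp_rot: [3.141, 0.001, -3.141]
ft_force: [0.7, 0.1, -0.6]
opening: 0.005
```

carry_out([
  {"dx": -0.01,"dy": 0,"dz": 0,"twist": 8.5},
  {"dx": -0.02,"dy": 0,"dz": 0,"twist": 17},
  {"dx": -0.04,"dy": 0,"dz": 0,"twist": 25.5},
  {"dx": -0.07,"dy": 0,"dz": 0,"twist": 34},
  {"dx": -0.1,"dy": 0,"dz": 0,"twist": 42},
])

```text
t: 40.05
eef_pos: [444.7, 262.8, 244.9]
tcp_rot: [3.141, 0.001, 2.403]
ft_force: [0.3, 0.0, -0.4]
opening: 0.004
```

carry_out([
  {"dx": 0,"dy": 0,"dz": 0,"twist": 8.5},
  {"dx": 0,"dy": 0,"dz": 0,"twist": 17},
  {"dx": 0,"dy": 0,"dz": 0,"twist": 25.5},
  {"dx": 0,"dy": 0,"dz": 0,"twist": 34},
  {"dx": 0,"dy": 0,"dz": 0,"twist": 40},
])

```text
t: 40.55
eef_pos: [443.7, 262.8, 244.6]
tcp_rot: [3.141, -0.0, 1.704]
ft_force: [-0.2, 0.3, 0.3]
opening: 0.006
```

carry_out([
  {"dx": 0,"dy": 0,"dz": 0,"twist": 8},
  {"dx": 0,"dy": 0,"dz": 0,"twist": 8},
  {"dx": 0,"dy": 0,"dz": 0,"twist": 8},
  {"dx": 0,"dy": 0,"dz": 0,"twist": 8},
], grip=0.074)

```text
t: 40.95
eef_pos: [443.7, 262.8, 244.7]
tcp_rot: [3.141, -0.0, 1.574]
ft_force: [0.6, -0.4, 1.4]
opening: 0.283
```

```bash
python3 - <<'E'
from h import *
for n in("top","side"):
    p,W=look(n)
    print("tog");blobs(W,98,127,(320,410,230,300),4)
    print("caps");blobs(W,103,122,(330,760,-450,150))
cv2.imwrite("pics/s6.png",cv2.resize(p[40:230,60:310,::-1],None,fx=3,fy=3,interpolation=cv2.INTER_CUBIC))
s=state();print(s['eef_pos'],s['tcp_rot'],s['opening'])
E
```

```text
tog
blob 26 mean [377.3 263.6 113. ] circ 376.7 263.9 7.2 x [370. 383.] y [260. 269.]
caps
blob 235 mean [652.3  43.3 110.7] circ 652.3 43.1 20.9 x [634. 671.] y [25. 61.]
blob 245 mean [ 582.2 -292.9  112.9] circ 582.4 -293.8 20.6 x [564. 600.] y [-312. -275.]
blob 248 mean [ 582.6 -365.1  112.8] circ 583.3 -366.3 20.9 x [564. 601.] y [-384. -347.]
blob 257 mean [ 481.7 -364.7  112.8] circ 481.6 -364.9 21.4 x [463. 500.] y [-384. -346.]
blob 237 mean [461.4  31.2 111.1] circ 461.7 31.6 20.6 x [443. 479.] y [13. 49.]
tog
blob 24 mean [374.  266.1 108.4] circ 373.6 264.4 7.2 x [368. 380.] y [263. 270.]
caps
blob 143 mean [648.4  43.4 109.6] circ 650.3 45.5 22.4 x [631. 668.] y [26. 63.]
blob 180 mean [457.8  31.3 109.6] circ 460.2 32.8 22.1 x [440. 477.] y [13. 51.]
blob 266 mean [ 577.4 -293.7  111.2] circ 580.2 -291.7 21.6 x [560. 598.] y [-311. -274.]
blob 293 mean [ 577.6 -365.5  111.3] circ 579.3 -364.0 22.0 x [560. 598.] y [-383. -346.]
blob 340 mean [ 477.1 -365.1  111.4] circ 479.4 -364.5 22.6 x [459. 497.] y [-383. -346.]
[443.69207152 262.79699537 244.66568652] [ 3.14137551e+00 -1.05981204e-04  1.57275641e+00] 0.36904613235415895
```

View pics/s6.png

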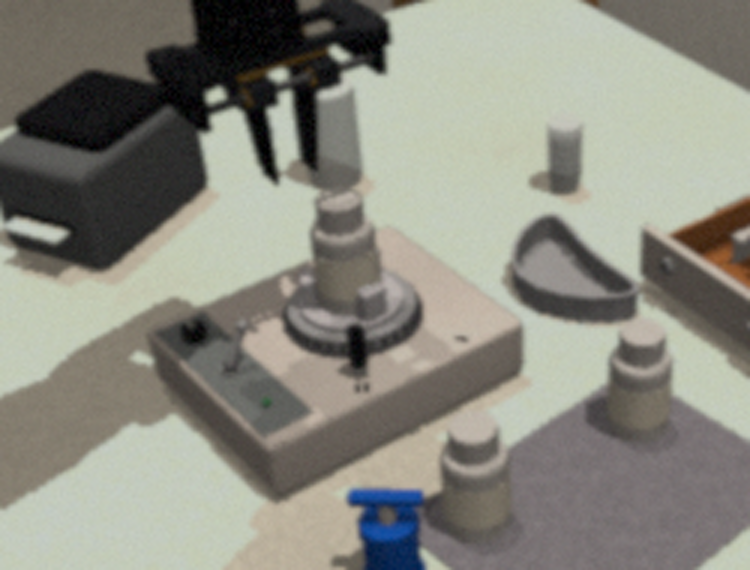

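Toggle (240,325) leans towards the chuck and the post is at the two bars. Two empties are left, so B goes next.

carry_out([
  {"dx": -0.045,"dy": 0.005,"dz": 0,"twist": 0},
  {"dx": -0.09,"dy": 0.01,"dz": 0,"twist": 0},
  {"dx": -0.135,"dy": 0.017,"dz": 0,"twist": 0},
  {"dx": -0.18,"dy": 0.017,"dz": 0,"twist": 0},
  {"dx": -0.22,"dy": 0.017,"dz": 0,"twist": 0},
])

```text
t: 41.55
eef_pos: [460.6, 40.9, 244.7]
tcp_rot: [3.141, 0.0, 1.572]
ft_force: [1.1, 0.2, -0.1]
opening: 0.76
```

carry_out([
  {"dx": -0.0115,"dy": 0,"dz": 0.02,"twist": 0},
  {"dx": -0.0115,"dy": 0,"dz": 0.06,"twist": 0},
  {"dx": -0.0115,"dy": 0,"dz": 0.06,"twist": 0},
  {"dx": -0.0115,"dy": 0,"dz": 0.06,"twist": 0},
])

```text
t: 41.95
eef_pos: [460.8, 31.4, 185.1]
tcp_rot: [-3.141, -0.0, 1.572]
ft_force: [0.2, 1.0, 1.0]
opening: 0.779
```

```bash
python3 - <<'E'
from h import *
p,W=look("side");blobs(W,103,122,(330,760,-150,150));s=state();print(s['eef_pos'],s['tcp_rot'],s['opening'])
E
```

```text
blob 142 mean [648.7  43.4 109.4] circ 650.7 45.1 21.3 x [631. 668.] y [26. 64.]
blob 183 mean [457.6  31.1 109.6] circ 459.8 33.4 21.9 x [440. 478.] y [14. 51.]
[461.26122396  31.53241456 185.75651153] [ 3.14081184e+00 -3.90875009e-05  1.57187873e+00] 0.7803983399649883
```

carry_out([
  {"dx": 0,"dy": 0,"dz": 0.04,"twist": 0},
  {"dx": 0,"dy": 0,"dz": 0.08,"twist": 0},
  {"dx": 0,"dy": 0,"dz": 0.11,"twist": 0},
  {"dx": 0,"dy": 0,"dz": 0.12,"twist": 0},
  {"dx": 0,"dy": 0,"dz": 0.12,"twist": 0},
])

```text
t: 42.5
eef_pos: [461.1, 31.6, 64.9]
tcp_rot: [-3.141, -0.0, 1.572]
ft_force: [-0.0, -0.7, -0.4]
opening: 0.78
```

carry_out([
  {"dx": 0,"dy": 0,"dz": 0.015,"twist": 0},
  {"dx": 0,"dy": 0,"dz": 0.022,"twist": 0},
  {"dx": 0,"dy": 0,"dz": 0.022,"twist": 0},
])

```text
t: 42.8
eef_pos: [461.1, 31.4, 43.3]
tcp_rot: [3.141, -0.0, 1.571]
ft_force: [1.0, 0.7, 0.0]
opening: 0.777
```

carry_out([
  {"dx": 0,"dy": 0,"dz": 0,"twist": 0},
  {"dx": 0,"dy": 0,"dz": 0,"twist": 0},
  {"dx": 0,"dy": 0,"dz": 0,"twist": 0},
  {"dx": 0,"dy": 0,"dz": 0,"twist": 0},
], grip=0.045)

```text
t: 43.2
eef_pos: [461.1, 31.3, 43.2]
tcp_rot: [3.141, -0.0, 1.571]
ft_force: [0.3, 0.2, 7.6]
opening: 0.603
```

carry_out([
  {"dx": 0,"dy": 0,"dz": -0.03,"twist": 0},
  {"dx": 0,"dy": 0,"dz": -0.07,"twist": 0},
  {"dx": 0,"dy": 0,"dz": -0.11,"twist": 0},
  {"dx": 0,"dy": 0,"dz": -0.14,"twist": 0},
  {"dx": 0,"dy": 0,"dz": -0.14,"twist": 0},
])

```text
t: 43.7
eef_pos: [462.0, 31.2, 186.2]
tcp_rot: [3.135, 0.0, 1.571]
ft_force: [-0.4, 0.8, -0.9]
opening: 0.606
```

carry_out([
  {"dx": 0,"dy": 0,"dz": 0,"twist": 0},
  {"dx": 0,"dy": 0,"dz": 0,"twist": 0},
  {"dx": 0,"dy": 0,"dz": 0,"twist": 0},
  {"dx": 0,"dy": 0,"dz": 0,"twist": 0},
])

```text
t: 44.1
eef_pos: [460.4, 31.3, 181.7]
tcp_rot: [-3.14, -0.0, 1.571]
ft_force: [0.1, -0.9, -1.7]
opening: 0.607
```

carry_out([
  {"dx": -0.04,"dy": 0.005,"dz": 0,"twist": 0},
  {"dx": -0.085,"dy": 0.01,"dz": 0,"twist": 0},
  {"dx": -0.13,"dy": 0.021,"dz": 0,"twist": 0},
  {"dx": -0.17,"dy": 0.021,"dz": 0,"twist": 0},
  {"dx": -0.2,"dy": 0.021,"dz": 0,"twist": 0},
])

```text
t: 44.6
eef_pos: [481.5, -171.0, 181.8]
tcp_rot: [-3.141, -0.0, 1.57]
ft_force: [0.6, 0.3, -0.5]
opening: 0.607
```

carry_out([
  {"dx": -0.04,"dy": 0,"dz": 0,"twist": 0},
  {"dx": -0.08,"dy": 0,"dz": 0,"twist": 0},
  {"dx": -0.11,"dy": 0,"dz": 0,"twist": 0},
  {"dx": -0.126,"dy": 0,"dz": 0,"twist": 0},
  {"dx": -0.126,"dy": 0,"dz": 0,"twist": 0},
])

```text
t: 45.1
eef_pos: [481.5, -296.0, 181.8]
tcp_rot: [-3.141, -0.001, 1.569]
ft_force: [-0.2, 0.1, 0.3]
opening: 0.607
```

carry_out([
  {"dx": 0,"dy": 0,"dz": 0,"twist": 0},
  {"dx": 0,"dy": 0,"dz": 0.04,"twist": 0},
  {"dx": 0,"dy": 0,"dz": 0.08,"twist": 0},
  {"dx": 0,"dy": 0,"dz": 0.12,"twist": 0},
  {"dx": 0,"dy": 0,"dz": 0.12,"twist": 0},
])

```text
t: 45.6
eef_pos: [480.1, -291.8, 58.8]
tcp_rot: [-3.135, -0.005, 1.572]
ft_force: [-0.7, 0.1, 1.0]
opening: 0.608
```

carry_out([
  {"dx": 0,"dy": 0,"dz": 0.012,"twist": 0},
  {"dx": 0,"dy": 0,"dz": 0.018,"twist": 0},
  {"dx": 0,"dy": 0,"dz": 0.018,"twist": 0},
  {"dx": 0,"dy": 0,"dz": 0.018,"twist": 0},
])

```text
t: 46.0
eef_pos: [482.1, -294.8, 45.6]
tcp_rot: [3.14, 0.001, 1.571]
ft_force: [-0.1, -0.3, -1.2]
opening: 0.604
```

carry_out([
  {"dx": 0,"dy": 0,"dz": 0,"twist": 0},
  {"dx": 0,"dy": 0,"dz": 0,"twist": 0},
  {"dx": 0,"dy": 0,"dz": 0,"twist": 0},
  {"dx": 0,"dy": 0,"dz": 0,"twist": 0},
], grip=0.074)

```text
t: 46.4
eef_pos: [481.7, -294.7, 44.7]
tcp_rot: [3.141, -0.0, 1.571]
ft_force: [-0.9, -0.1, 0.7]
opening: 0.774
```

carry_out([
  {"dx": 0,"dy": 0,"dz": -0.02,"twist": 0},
  {"dx": 0,"dy": 0,"dz": -0.06,"twist": 0},
  {"dx": 0,"dy": 0,"dz": -0.1,"twist": 0},
  {"dx": 0,"dy": 0,"dz": -0.14,"twist": 0},
  {"dx": 0,"dy": 0,"dz": -0.14,"twist": 0},
])

```text
t: 46.9
eef_pos: [483.2, -295.8, 189.6]
tcp_rot: [3.135, 0.005, 1.571]
ft_force: [0.8, 0.1, 0.2]
opening: 0.776
```

carry_out([
  {"dx": 0.04,"dy": 0.02,"dz": 0,"twist": 0},
  {"dx": 0.08,"dy": 0.04,"dz": 0,"twist": 0},
  {"dx": 0.12,"dy": 0.06,"dz": 0,"twist": 0},
  {"dx": 0.16,"dy": 0.08,"dz": 0,"twist": 0},
  {"dx": 0.18,"dy": 0.09,"dz": 0,"twist": 0},
])

```text
t: 47.4
eef_pos: [572.4, -111.7, 183.8]
tcp_rot: [-3.141, -0.001, 1.573]
ft_force: [-0.1, -0.6, 0.6]
opening: 0.778
```

```bash
python3 - <<'E'
from h import *
for n in("top","side"):
    p,W=look(n);blobs(W,103,122,(330,760,-450,150))
print(state()['eef_pos'])
E
```

```text
blob 233 mean [652.4  43.3 110.6] circ 652.2 43.1 21.0 x [634. 671.] y [25. 61.]
blob 248 mean [ 582.1 -292.8  112.6] circ 582.2 -293.5 20.7 x [564. 600.] y [-312. -275.]
blob 249 mean [ 582.5 -365.2  112.9] circ 582.7 -366.3 21.4 x [564. 601.] y [-385. -347.]
blob 252 mean [ 482.2 -293.7  112.9] circ 482.0 -295.0 21.5 x [463. 500.] y [-312. -275.]
blob 258 mean [ 481.7 -364.4  112.8] circ 481.6 -365.4 20.9 x [463. 500.] y [-384. -346.]
blob 262 mean [ 577.6 -293.3  111.2] circ 580.9 -290.8 22.6 x [561. 598.] y [-311. -274.]
blob 297 mean [ 577.7 -365.8  111.3] circ 579.8 -364.3 21.7 x [560. 598.] y [-383. -347.]
blob 303 mean [ 478.  -294.2  111.5] circ 480.6 -292.5 21.7 x [460. 498.] y [-312. -275.]
blob 343 mean [ 476.9 -365.1  111.4] circ 479.3 -363.6 21.2 x [460. 497.] y [-383. -346.]
[ 572.32419306 -112.13605769  183.74169952]
```

carry_out([
  {"dx": 0.04,"dy": 0.02,"dz": 0,"twist": 0},
  {"dx": 0.08,"dy": 0.04,"dz": 0,"twist": 0},
  {"dx": 0.12,"dy": 0.06,"dz": 0,"twist": 0},
  {"dx": 0.158,"dy": 0.078,"dz": 0,"twist": 0},
  {"dx": 0.158,"dy": 0.078,"dz": 0,"twist": 0},
])

```text
t: 48.0
eef_pos: [650.7, 46.3, 183.6]
tcp_rot: [-3.141, -0.001, 1.574]
ft_force: [-0.4, -1.1, 0.2]
opening: 0.778
```

carry_out([
  {"dx": 0,"dy": 0,"dz": 0,"twist": 0},
  {"dx": 0,"dy": 0,"dz": 0,"twist": 0},
  {"dx": 0,"dy": 0,"dz": 0.02,"twist": 0},
  {"dx": 0,"dy": 0,"dz": 0.04,"twist": 0},
  {"dx": 0,"dy": 0,"dz": 0.04,"twist": 0},
])

```text
t: 48.5
eef_pos: [648.2, 41.7, 142.5]
tcp_rot: [-3.137, -0.0, 1.569]
ft_force: [-0.4, 0.4, -1.2]
opening: 0.777
```

```bash
python3 - <<'E'
from h import *
p,W=look("side");blobs(W,80,109,(600,700,-100,110));print(state()['eef_pos'])
E
```

```text
blob 211 mean [640.8  35.4  91.8] circ 649.2 43.2 28.2 x [624. 667.] y [20. 64.]
[649.01569082  41.9348754  143.97789417]
```

carry_out([
  {"dx": 0,"dy": 0,"dz": 0.03,"twist": 0},
  {"dx": 0,"dy": 0,"dz": 0.06,"twist": 0},
  {"dx": 0,"dy": 0,"dz": 0.085,"twist": 0},
  {"dx": 0,"dy": 0,"dz": 0.101,"twist": 0},
  {"dx": 0,"dy": 0,"dz": 0.101,"twist": 0},
])

```text
t: 49.05
eef_pos: [649.2, 42.8, 42.6]
tcp_rot: [-3.139, -0.0, 1.57]
ft_force: [0.4, 0.8, 0.4]
opening: 0.777
```

carry_out([
  {"dx": 0,"dy": 0,"dz": 0,"twist": 0},
  {"dx": 0,"dy": 0,"dz": 0,"twist": 0},
  {"dx": 0,"dy": 0,"dz": 0,"twist": 0},
  {"dx": 0,"dy": 0,"dz": 0,"twist": 0},
  {"dx": 0,"dy": 0,"dz": 0,"twist": 0},
], grip=0.045)

```text
t: 49.55
eef_pos: [650.4, 43.3, 45.1]
tcp_rot: [3.139, 0.0, 1.571]
ft_force: [0.5, -0.0, 6.3]
opening: 0.607
```

carry_out([
  {"dx": 0,"dy": 0,"dz": -0.03,"twist": 0},
  {"dx": 0,"dy": 0,"dz": -0.07,"twist": 0},
  {"dx": 0,"dy": 0,"dz": -0.11,"twist": 0},
  {"dx": 0,"dy": 0,"dz": -0.14,"twist": 0},
  {"dx": 0,"dy": 0,"dz": -0.14,"twist": 0},
])

```text
t: 50.05
eef_pos: [651.2, 43.4, 188.7]
tcp_rot: [3.134, 0.0, 1.571]
ft_force: [0.5, 0.8, 1.3]
opening: 0.605
```

carry_out([
  {"dx": 0,"dy": 0,"dz": 0,"twist": 0},
  {"dx": 0,"dy": 0,"dz": 0,"twist": 0},
  {"dx": 0,"dy": 0,"dz": 0,"twist": 0},
])

```text
t: 50.35
eef_pos: [649.2, 43.3, 182.3]
tcp_rot: [-3.139, -0.0, 1.571]
ft_force: [0.4, 0.3, -0.1]
opening: 0.608
```

```bash
python3 w.py
```

```text
F [-0.19880394  0.24531618 -0.57773986] 0.36958660554007394 pos [649.57772606  43.30319482 182.97340262] 0.6087215427787702
```

carry_out([
  {"dx": -0.035,"dy": -0.016,"dz": 0,"twist": 0},
  {"dx": -0.07,"dy": -0.032,"dz": 0,"twist": 0},
  {"dx": -0.105,"dy": -0.048,"dz": 0,"twist": 0},
  {"dx": -0.14,"dy": -0.062,"dz": 0,"twist": 0},
  {"dx": -0.17,"dy": -0.075,"dz": 0,"twist": 0},
])

```text
t: 51.05
eef_pos: [573.9, -128.2, 183.5]
tcp_rot: [-3.141, -0.0, 1.571]
ft_force: [0.7, -0.4, -0.1]
opening: 0.603
```

carry_out([
  {"dx": -0.04,"dy": -0.02,"dz": 0,"twist": 0},
  {"dx": -0.08,"dy": -0.036,"dz": 0,"twist": 0},
  {"dx": -0.096,"dy": -0.043,"dz": 0,"twist": 0},
  {"dx": -0.096,"dy": -0.043,"dz": 0,"twist": 0},
  {"dx": -0.096,"dy": -0.043,"dz": 0,"twist": 0},
])

```text
t: 51.55
eef_pos: [531.8, -222.6, 183.5]
tcp_rot: [-3.142, -0.0, 1.57]
ft_force: [0.6, 0.3, -0.3]
opening: 0.609
```

carry_out([
  {"dx": 0,"dy": 0,"dz": 0.04,"twist": 0},
  {"dx": 0,"dy": 0,"dz": 0.08,"twist": 0},
  {"dx": 0,"dy": 0,"dz": 0.11,"twist": 0},
  {"dx": 0,"dy": 0,"dz": 0.118,"twist": 0},
  {"dx": 0,"dy": 0,"dz": 0.118,"twist": 0},
])

```text
t: 52.05
eef_pos: [531.9, -221.7, 65.0]
tcp_rot: [-3.14, -0.001, 1.572]
ft_force: [0.4, -0.1, -0.5]
opening: 0.607
```

carry_out([
  {"dx": 0,"dy": 0,"dz": 0.012,"twist": 0},
  {"dx": 0,"dy": 0,"dz": 0.018,"twist": 0},
  {"dx": 0,"dy": 0,"dz": 0.018,"twist": 0},
  {"dx": 0,"dy": 0,"dz": 0.018,"twist": 0},
])

```text
t: 52.45
eef_pos: [531.9, -222.8, 48.1]
tcp_rot: [3.141, 0.0, 1.571]
ft_force: [0.3, 0.2, -0.8]
opening: 0.611
```

carry_out([
  {"dx": 0,"dy": 0,"dz": 0,"twist": 0},
  {"dx": 0,"dy": 0,"dz": 0,"twist": 0},
  {"dx": 0,"dy": 0,"dz": 0,"twist": 0},
  {"dx": 0,"dy": 0,"dz": 0,"twist": 0},
], grip=0.074)

```text
t: 52.85
eef_pos: [531.8, -222.8, 47.8]
tcp_rot: [3.141, 0.0, 1.571]
ft_force: [-0.6, 0.8, -0.6]
opening: 0.776
```

carry_out([
  {"dx": 0,"dy": 0,"dz": -0.02,"twist": 0},
  {"dx": 0,"dy": 0,"dz": -0.06,"twist": 0},
  {"dx": 0,"dy": 0,"dz": -0.1,"twist": 0},
  {"dx": 0,"dy": 0,"dz": -0.14,"twist": 0},
  {"dx": 0,"dy": 0,"dz": -0.18,"twist": 0},
])

```text
t: 53.35
eef_pos: [531.5, -222.6, 229.4]
tcp_rot: [3.142, -0.0, 1.571]
ft_force: [0.2, 1.0, -0.1]
opening: 0.778
```

carry_out([
  {"dx": 0.05,"dy": 0,"dz": 0,"twist": 0},
  {"dx": 0.1,"dy": 0,"dz": 0,"twist": 0},
  {"dx": 0.15,"dy": 0,"dz": 0,"twist": 0},
  {"dx": 0.18,"dy": 0,"dz": 0,"twist": 0},
  {"dx": 0.18,"dy": 0,"dz": 0,"twist": 0},
])

```text
t: 53.85
eef_pos: [531.4, -39.5, 227.9]
tcp_rot: [3.141, -0.0, 1.574]
ft_force: [-0.4, -0.5, -0.7]
opening: 0.776
```

carry_out([
  {"dx": 0,"dy": 0,"dz": 0,"twist": 0},
  {"dx": 0,"dy": 0,"dz": 0,"twist": 0},
  {"dx": 0,"dy": 0,"dz": 0,"twist": 0},
])

```text
t: 54.15
eef_pos: [531.7, -43.7, 227.5]
tcp_rot: [-3.142, -0.0, 1.569]
ft_force: [0.5, -0.1, -0.3]
opening: 0.779
```

```bash
python3 - <<'E'
from h import *
for n in("top","side"):
    p,W=look(n);print(n);blobs(W,103,127,(330,760,-450,150))
    print("chuck");blobs(W,185,210,(440,530,225,320),6);print("post,tog");blobs(W,100,127,(400,580,150,222),4);blobs(W,98,127,(320,410,230,300),4)
    cv2.imwrite(f"pics/end{n}.png",cv2.resize(p[:,:,::-1],(800,600),interpolation=cv2.INTER_CUBIC))
print(state()['eef_pos'],state()['ft_force'])
E
```

```text
top
blob 252 mean [ 582.  -292.6  112.8] circ 582.2 -293.3 20.5 x [564. 600.] y [-312. -274.]
blob 251 mean [ 582.5 -365.   112.9] circ 582.9 -366.5 21.4 x [564. 601.] y [-385. -346.]
blob 245 mean [ 531.9 -221.8  112.9] circ 532.2 -222.5 21.0 x [513. 550.] y [-241. -203.]
blob 255 mean [ 482.4 -293.6  112.7] circ 483.2 -294.9 21.4 x [463. 500.] y [-313. -276.]
blob 257 mean [ 481.6 -364.5  112.9] circ 481.5 -365.7 20.9 x [463. 500.] y [-384. -346.]
chuck
blob 305 mean [490.1 269.3 197.1] circ 490.5 270.7 21.0 x [471. 508.] y [251. 289.]
post,tog
blob 46 mean [448.2 185.9 120.3] circ 448.0 187.4 7.7 x [441. 455.] y [180. 193.]
blob 25 mean [377.6 263.8 113.3] circ 376.8 264.4 6.8 x [370. 383.] y [259. 269.]
side
blob 255 mean [ 527.5 -222.4  111.3] circ 530.0 -220.3 21.6 x [509. 547.] y [-240. -203.]
blob 259 mean [ 577.6 -293.4  111.4] circ 579.1 -291.8 22.0 x [560. 597.] y [-311. -274.]
blob 294 mean [ 577.9 -365.4  111.3] circ 580.1 -364.5 21.2 x [560. 598.] y [-383. -346.]
blob 309 mean [ 477.7 -294.   111.4] circ 479.5 -291.9 21.4 x [460. 498.] y [-312. -275.]
blob 343 mean [ 476.9 -365.1  111.4] circ 479.9 -364.4 21.9 x [460. 497.] y [-383. -346.]
chuck
blob 158 mean [485.7 267.8 195.2] circ 488.0 272.3 22.6 x [469. 506.] y [252. 290.]
post,tog
blob 59 mean [444.3 187.4 113.9] circ 444.4 189.2 9.7 x [438. 453.] y [182. 197.]
blob 24 mean [374.  265.9 108.5] circ 374.2 266.2 7.3 x [368. 381.] y [261. 271.]
[531.70981871 -43.60698701 227.50304103] [-0.45338401  1.00292492  0.18824762]
```

View pics/endside.png

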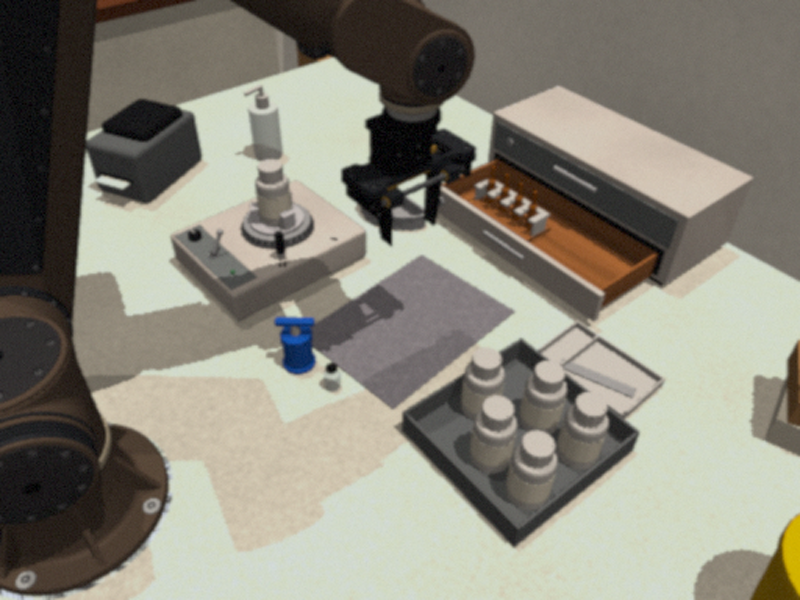

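View pics/endtop.png

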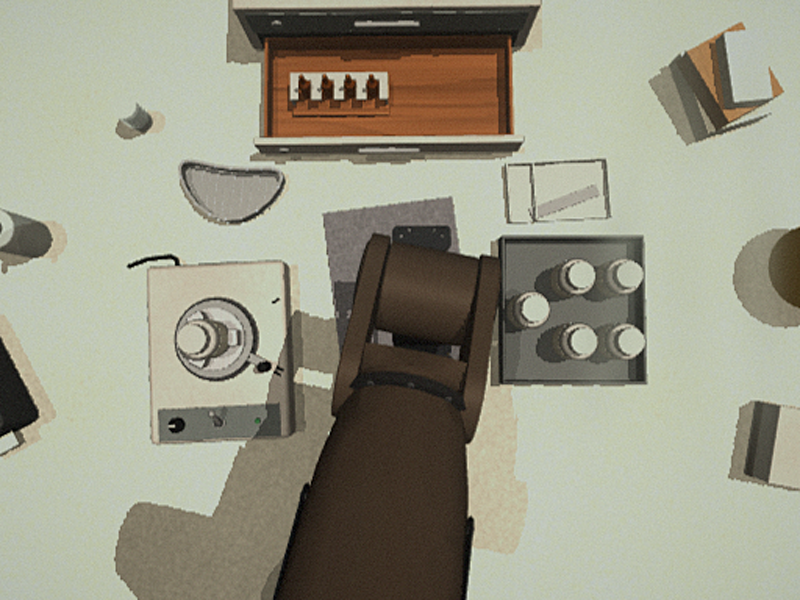

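The last views show five bottles upright in the crate and the full one in the chuck at (213,338). The collar's post is at the two bars (265,367), the toggle at (218,417) leans towards the chuck, and the other objects haven't moved. I'm handing in the job.

```bash
python3 -c "
from cell import *
print(job_done())"
```

```text
the job is handed in; nothing more can be done
None
```

The job is done and handed in at about 54 s of robot time. No verdict came back, so what follows rests on my own readings.

**What I did**
- **Used bottle:** I turned the collar to its open stop (about 12 N) and moved the used bottle to the crate.
- **Full bottle:** I lifted the mat bottles one at a time. Two read about 0 N, and the third read −2.6 N, so I took that as the full one. I stood it in the chuck and turned the collar to its locked stop (about 25 N).
- **Shaker on:** I pushed the toggle over to its stop (about 22 N).
- **Other empties:** I put the two bottles already found empty in the crate as I went, and the last two after switching on. All four are in the crate with the used bottle.

**Last checks**
- Both cameras show five bottles upright in the crate, with cap tops at 111–113 mm. The full bottle stands upright in the chuck with its top at about 197 mm.
- The collar's post is at the two bars and the toggle leans towards the chuck. The gripper is clear of everything, and in the pictures the vial, pill crusher, counting tray and kidney dish look unmoved.

**What disagreed**
- The camera showed the toggle tip moving about 33 mm, not the stated 37 mm. I put this down to which part of the lever is visible, because the toggle stood firm against its stop.
- The two cameras differed by 3–5 mm in x throughout. I averaged them for the grasps.
- One of the last two bottles gave a single noisy reading of −1.7 N. I didn't weigh it again, because the full one had already been found.

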